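# Load a hex bar into the lever collet

## Task

Load the aluminium hex bar for filing: lift it out of the wooden block and feed it upright into the open collet of the blue bench fixture, turning it until its flats find the hexagonal hole, then press it gently all the way down onto the depth stop inside, without ramming or shifting the stop. Then swing the fixture's lever fully home to clamp the bar and leave the bar standing there. Leave the other bars and tools where they are.

Things in the scene. Friction and masses are not known exactly. Their poses are not given: they have to be found in the camera images.
- hex_bar: Bright aluminium hexagonal bar, 22 mm across flats (25.4 mm across corners), 140 mm long, 0.16 kg, standing upright in a hole of the wooden block, which hides its lowest 38 mm. Origin: centre of its lower end; z runs up the bar to its top. Flats face its own +x and -x and every 60 degrees from there. Its lowest 3 mm are chamfered to a round end of 17 mm diameter.
- collet_fixture: Blue upright collet fixture, bolted to the bench: base plate 116 x 94 x 12 mm, round body 80 mm in diameter, steel nose cap 72 mm in diameter; the collet faces straight up, its face 96 mm above the bench, on the vertical axis through the origin. A lever with an upright grip stands out from it. Origin: centre of the underside, z up.
- collet_mouth (a point): Centre of the collet face (96 mm above the bench). The open hexagonal hole is 23.4 mm across flats with a tapered lead-in 5 mm deep (29 mm wide at the face). The angle of the flats is different at every start and not measured (this frame does not show it): see it or feel for it. A bar turned too far wrong (over about 6 degrees) stops with its end 6 to 9 mm below the face; turned right it slides on down.
- drag_fingers (a point): Point on the collet axis 33 mm below the face: here three sprung fingers inside the collet rub on the bar once its end passes, so that it does not fall by its own weight but takes about 3 to 9 N of push to slide on down to the stop, and stays where it is left. Above them, to 27 mm below the face, the hole is a straight hexagon.
- depth_stop: Depth stop inside the collet, hidden from view: a flat steel pad of 19 mm diameter on the collet axis, set 43 to 56 mm below the collet face. Origin: centre of its upper face, z up. Its clamp screw holds it against about 36 N; a harder push drives it down and spoils the setting.
- collet_lever (a joint): Closing lever of the collet, turning about the fixture's vertical axis. 0 = collet open, 1.0 rad = fully home against its end stop, clamped. It closes clockwise seen from above, stays where it is left, and takes about 2 to 10 N at the grip.
- lever_grip (a point): Middle of the lever's upright black grip (16 mm in diameter, 44 mm tall), 100 mm out from the fixture's axis and 94 mm above the bench; the grip's top is 114 mm above the bench. At lever 0 it lies 105 degrees anticlockwise (seen from above) from the fixture's own x axis, and it goes clockwise from there.
- branch_front (a point): A point on a fixed obstacle, 0.27 m up: the carved branch, about 100 mm thick, that rises from the bench right of the work at (x 0.45, y -0.07) backward and to the right through this point and (0.62, -0.34) at 0.47 m height; a lamp shade hangs over it, 0.4 m up. The way between the right and left side is free in front of it (x below 0.40, higher than 0.25 m).
- bar_block: Light wooden block for bar stock, 68 x 190 x 50 mm, fixed to the bench, with three upright holes of 28 mm, 38 mm deep, 60 mm apart along its own y. Origin: centre of its underside.
- steel_round_bar: Dark steel round bar, 22 mm in diameter, 140 mm long, standing in another hole of the block; to be left alone. Origin: centre of its lower end.
- brass_round_bar: Brass round bar, 22 mm in diameter, 140 mm long, standing in another hole of the block; to be left alone. Origin: centre of its lower end.
- dust_brush: Flat dust brush, 47 x 169 x 16 mm, lying on the bench nearer the robot; to be left alone. Origin: centre of its underside.
- offcut_round: Sawn wooden disc, 57 mm in diameter, 18 mm thick, lying behind the fixture; to be left alone. Origin: centre of its underside.
Mind the look-alikes: they are no part of the job. Leave any red look-alike of the hex_bar alone.

How it is judged (in metres and radians):
On the way, in this order (a step that is already met when the one before it is completed fails the run):
1. the hex bar has found the hexagonal hole: its end is more than 12 mm below the collet face, with the lever still open (z of hex_bar in the frame of collet_mouth below -0.012 m and horizontal distance between hex_bar and collet_mouth below 0.004 m and value of joint collet_lever below 0.3 rad), for 0.05 s.
2. the hex bar is pressed home on the depth stop (more than 4 N, no gap over 1.5 mm) with the lever still open (contact force between hex_bar and depth_stop above 4 N and z of hex_bar in the frame of depth_stop below 0.0015 m and value of joint collet_lever below 0.3 rad), for 0.2 s.
3. the lever is fully home (value of joint collet_lever above 0.93 rad), for 0.2 s.
At the end, for the whole second after the job is handed in: The hex bar stands upright and still in the collet (tilt under 0.06 rad), its end on the depth stop (gap under 1.8 mm), the stop not shifted by more than 1.5 mm, and the lever fully home (over 0.93 rad) (z of hex_bar in the frame of depth_stop between -0.003 and 0.0018 m and horizontal distance between hex_bar and depth_stop below 0.004 m and angle between hex_bar's own z axis and vertical below 0.06 rad and value of joint collet_lever above 0.93 rad and distance of depth_stop from where it was at the start of the episode below 0.0015 m and linear speed of hex_bar below 0.01 m/s); the robot touches nothing.
It fails at once if the depth stop is shifted by more than 1.5 mm (distance of depth_stop from where it was at the start of the episode above 0.0015 m).
It fails at once if the hex bar is pressed on the depth stop with more than 35 N while the lever is open (below 0.3 rad) (contact force between hex_bar and depth_stop above 35 N and value of joint collet_lever below 0.3 rad).
It fails at once if another bar, the brush or the wooden disc is moved by more than 15 mm (distance of any of steel_round_bar, brass_round_bar, dust_brush, offcut_round from where it was at the start of the episode above 0.015 m).
It also fails if it takes over 72 s, if anything falls off the work surface, if the arm or the gripper's body presses on something with over 40 N, if the wrist force passes 120 N, or if a joint passes its speed limit or range.

## Robot

A 6-joint arm with a two-finger parallel gripper is mounted at the origin on a cart in front of the work surface, level with it; the furniture and walls round the work are solid. World frame = base frame: x ahead of the robot, y to its left, z up, the work surface at z = 0. Lengths are in m, angles in degrees, forces in N, time in s.
With the tool pointing down it reaches from about 0.25 to 0.85 m from the base axis. Payload 12.5 kg.
Tool frame: the origin (TCP) lies at the very end of the fingers, on their centre line; the grasp point (between the pads) lies 19 mm behind it; z points along the fingers, y is the direction in which the jaws open and shut (so a half turn about z gives the same grasp; the last joint's range is limited). The gripper opens to 93 mm and grips with 3 to 60 N. Pads are 15 mm wide; open, the fingers measure 128 mm over their backs; the gripper's body (75 mm by 188 mm) begins 65 mm behind the grasp point.
Start: joints at [-77.441, 20.094, 94.641, -0, 65.266, -4.847], TCP at [0.165, -0.525, 0.219] pointing down, gripper open.
Joint ranges: [-157.81, 157.81], [-45, 120.19], [0.68, 151.7], [-89.99, 269.99], [4.06, 180], [-164.3, 164.3]. Speed limits (degrees/s): [127.2, 127.2, 159.86, 180, 180, 180].

## Interface

Orientations are given as a 3x3 rotation matrix whose columns are the frame's x, y, z axes.
In Python, from cell import * gives the robot as it stands.
- The arm moves only by the tool jog_arm, never from a script. Its argument "rows" is a list of rows, each an object with "travel": the shift along the tool's x, y, z normalised to -1 to 1, where 1 is 0.3 m, a list of three; "turn": the turn, a rotation vector about the tool's x, y, z normalised to -1 to 1, where 1 is 0.1 rad, a list of three. In form: [{"travel": [dx, dy, dz], "turn": [rx, ry, rz]}, ...]. A call has exactly 8 rows; each row shifts and turns the commanded pose from where the row before left it, along the tool's axes as they then stand; what a row does not reach is not made up. A row lasts 1/8 s, in which the tool goes at most 62.5 mm and 10.7 degrees, less where a joint would pass 70% of its speed; a pose out of reach is approached as far as the arm can. A call with a number of a shift or a turn outside -1 to 1 is refused whole. A call with a gripper value outside its range is refused whole. "jaw" is the closure in counts, from 0 (fully open) to 255 (shut), set as the call begins (left out, the last holds). The fingers move at their own pace and stop on an object; "grip_force" is the grip in N (left out, the last holds). Time passes only in rows, so rows that do not move let the fingers close, or fill a call up. It gives the time, the measured TCP pose, the force and the opening at its end, in the units of the state.
- sense(): the state, without advancing time (a new reading comes with each control period).
- capture(name): name is "scene" or "top" or "wrist"; returns the picture (480x640x3 uint8, blue, green, red); there is no depth.
- camera_params(name): a dict with "fx", "fy", "cx", "cy" (pixels), "R" (3x3) and "t" (3): a world point X has camera coordinates R X + t; the wrist camera has in their place "hand_eye" (4x4, takes a point from camera to tool coordinates, whose origin is the TCP and whose axes are the flange's). Camera axes: x right, y down, z forward; pixel columns grow to the right and rows downward; lengths in m; the calibration is good to about 2 mm. The wrist camera is an equidistant fisheye: a pixel r from the principal point sees the ray r / f radians off the axis. A picture is of the moment at which its call begins: read the wrist's pose just before it. camera_params takes no time and is no camera call.
- hand_in(): hands the job in, once; it reports no verdict.
The state is a dict: "clock": time; "joint_pos": joint angles; "dq": joint speeds; "effort": joint torques, N m; "tool_pos": TCP position; "ee_rot": TCP orientation; "contact_force": force on the tool from outside, world axes, zero at the start; "wrist_torque": the same for the moment, N m; "width": opening from 0.0 (shut) to 1.0 (fully open).
Only numpy, scipy, OpenCV 4.12 (cv2) and the standard library are available. Lean on these libraries where they do the work, as an engineer would, in place of code of your own. Each camera call takes 0.05 s, during which the arm holds its last target.

## Working session

There is one attempt and no reset: what is moved stays moved. The work goes in short steps, Python scripts to look and compute and a tool call to move; the robot and the scene stay as the last step left them, time stands still between calls to the robot, and variables do not carry over. Pictures are saved under pics/ and viewed, and the job is handed in when it is done.

Besides the shell and the picture viewer there is one more tool, called after "Request:" by a JSON object that holds its "method" and its "body". jog_arm: Moves the arm, as the interface text tells. Its arguments: {"type":"object","properties":{"rows":{"type":"array","items":{"type":"object","properties":{"travel":{"type":"array","items":{"type":"number"}},"turn":{"type":"array","items":{"type":"number"}}}}},"jaw":{"type":"number"},"grip_force":{"type":"number"}},"required":["rows"]}

```bash
ls; mkdir -p pics
python3 - <<'E'
from cell import *
import cv2
print(sense())
for n in ["scene","top"]:
    cv2.imwrite(f"pics/{n}0.png",capture(n)); print(n,camera_params(n))
cv2.imwrite("pics/wrist0.png",capture("wrist"));print(camera_params("wrist"))
E
```

```text
pics
{'clock': 0.0, 'joint_pos': array([-7.74425427e+01,  2.01220887e+01,  9.46773885e+01, -1.04403941e-03,
        6.52628799e+01, -4.84647557e+00]), 'dq': array([ 0.0001565 ,  0.07112418, -0.05036821, -0.02602424,  0.01093285,
        0.09233585]), 'effort': array([ 3.91791240e-03, -4.97302687e+01, -2.85246009e+01,  7.01417215e-02,
        2.58290092e-02, -7.75516764e-05]), 'tool_pos': array([ 0.16446222, -0.52448433,  0.21812   ]), 'ee_rot': array([[ 9.54217526e-01,  2.99113439e-01, -2.52778393e-04],
       [ 2.99113537e-01, -9.54216941e-01,  1.05870318e-03],
       [ 7.54669258e-05, -1.08584257e-03, -9.99999408e-01]]), 'contact_force': array([ 0.73266442,  0.72027918, -0.21453327]), 'wrist_torque': array([-0.03067372, -0.05405837, -0.03907484]), 'width': 0.9994628344433755}
scene {'fx': 463.7673767353219, 'fy': 463.7673767353219, 'cx': 320.7519677883935, 'cy': 241.57142485364363, 'R': array([[-0.68269201, -0.73056819, -0.01420362],
       [-0.43209885,  0.41930498, -0.79841964],
       [ 0.58925564, -0.53893734, -0.60193384]]), 't': array([0.40823556, 0.33719054, 0.71340203])}
top {'fx': 545.6852957786482, 'fy': 545.6852957786482, 'cx': 315.3397554670885, 'cy': 243.07146324181463, 'R': array([[-0.17913197, -0.98381404,  0.0046553 ],
       [-0.96151431,  0.17406574, -0.21258259],
       [ 0.20833141, -0.04255647, -0.97713201]]), 't': array([0.18105335, 0.50899483, 0.97322853])}
{'fx': 371.64829954431775, 'fy': 371.64829954431775, 'cx': 319.4738134643204, 'cy': 245.21437648225918, 'hand_eye': array([[ 6.46799188e-04, -9.57893592e-01, -2.87122707e-01,
         8.04814711e-02],
       [ 9.99999748e-01,  7.03784200e-04, -9.52601409e-05,
         4.59444987e-04],
       [ 2.93321503e-04, -2.87122573e-01,  9.57893805e-01,
        -1.66597465e-01],
       [ 0.00000000e+00,  0.00000000e+00,  0.00000000e+00,
         1.00000000e+00]])}
```

View pics/scene0.png

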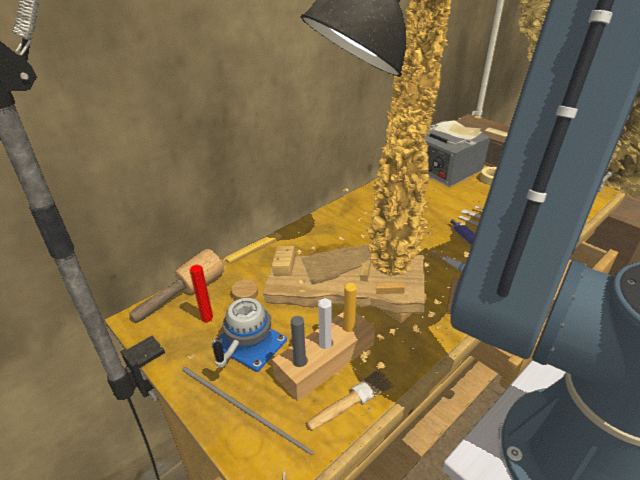

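View pics/top0.png

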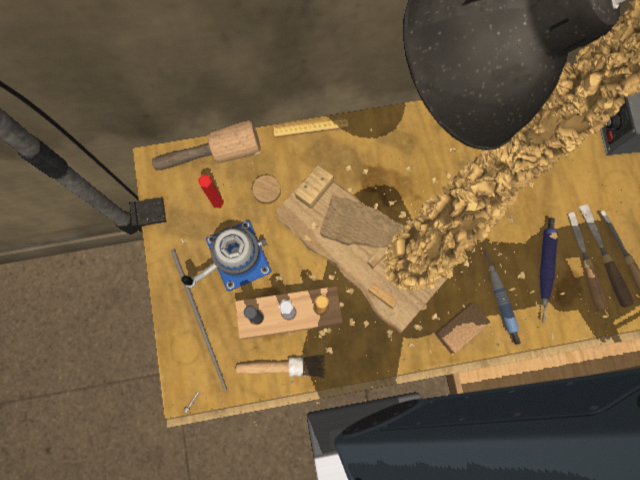

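View pics/wrist0.png

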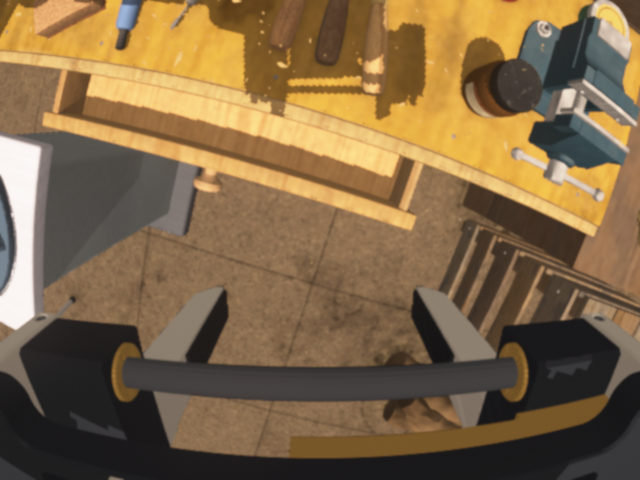

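Candidates for the hex bar: the bright bar in the middle hole (scene 325,322; top 287,308), the dark steel bar (298,340; 253,314), the brass bar (350,305; 321,301) and the red look-alike (200,293; 208,190). I choose the bright middle one and check it in a crop.

Run:
```python
import cv2,numpy as np
t=cv2.imread("pics/top0.png");s=cv2.imread("pics/scene0.png")
a=cv2.resize(t[200:350,170:350],None,fx=4.4,fy=4,interpolation=cv2.INTER_CUBIC)
a=cv2.resize(t[210:345,170:350],(800,600),interpolation=cv2.INTER_CUBIC)
b=cv2.resize(s[270:400,200:373],(800,600),interpolation=cv2.INTER_CUBIC)
cv2.imwrite("pics/ct.png",a);cv2.imwrite("pics/cs.png",b)
```

```text
(no output)
```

View pics/ct.png

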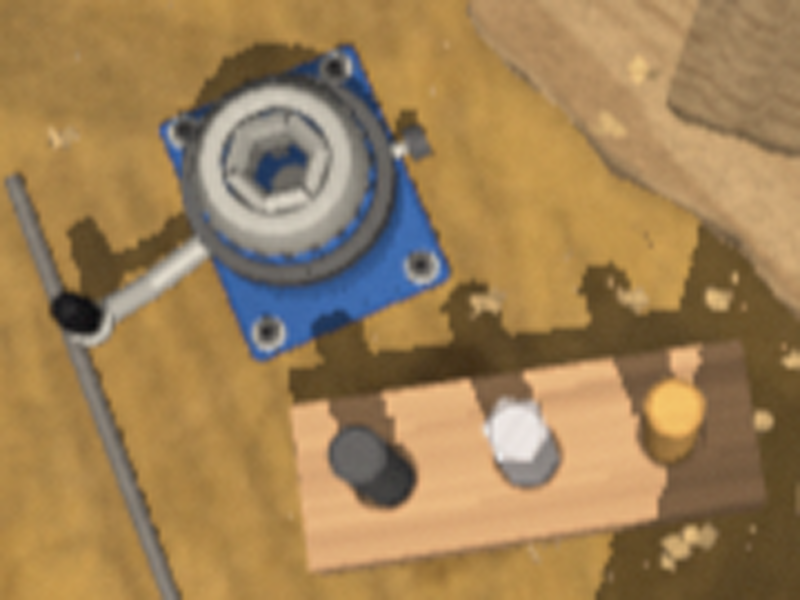

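View pics/cs.png

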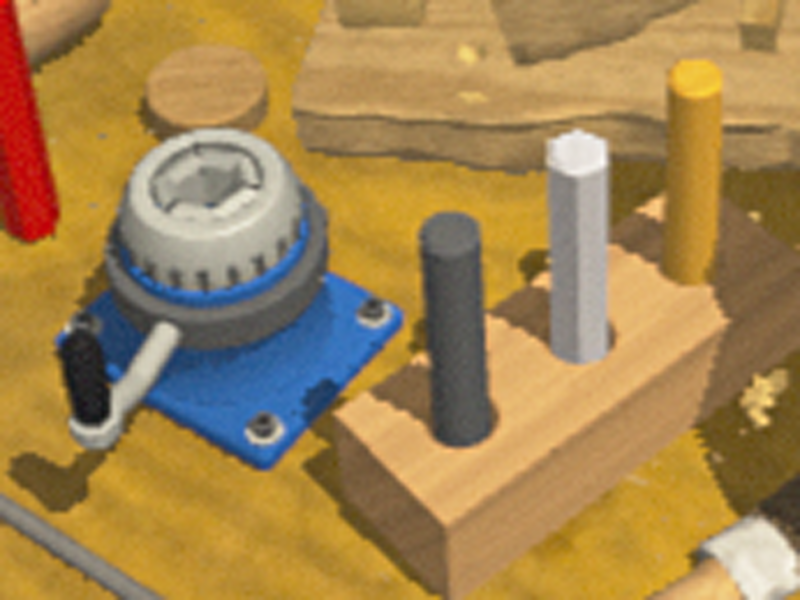

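The crops confirm it: the middle bar has a hexagonal, bright top (top-crop 517,432) and flat facets. The collet hex is visible at top-crop (280,168), lever grip at (75,312).

```bash
cat > h.py <<'E'
import numpy as np, cv2
from cell import *
def ray(n,u,v,s=None):
    c=camera_params(n)
    if n!="wrist":
        d=np.array([(u-c["cx"])/c["fx"],(v-c["cy"])/c["fy"],1.]);R=c["R"];return -R.T@c["t"],R.T@d
    x,y=(u-c["cx"])/c["fx"],(v-c["cy"])/c["fy"];r=np.hypot(x,y)
    d=np.array([np.sin(r)*x/r,np.sin(r)*y/r,np.cos(r)]);H=c["hand_eye"];T=np.array(s["ee_rot"])
    return T@H[:3,3]+s["tool_pos"],T@H[:3,:3]@d
def plane(n,u,v,z,s=None):
    o,d=ray(n,u,v,s);return o+d*(z-o[2])/d[2]
def proj(X,s):
    c=camera_params("wrist");H=c["hand_eye"]
    p=H[:3,:3].T@(np.array(s["ee_rot"]).T@(np.array(X)-s["tool_pos"])-H[:3,3])
    r=np.arctan2(np.hypot(p[0],p[1]),p[2]);q=np.hypot(p[0],p[1])
    return c["cx"]+c["fx"]*r*p[0]/q,c["cy"]+c["fy"]*r*p[1]/q
E
python3 - <<'E'
from h import *
f=lambda x,y:(170+x*180/800-.4,210+y*135/600-.4)
g=lambda x,y:(200+x*173/800-.4,270+y*130/600-.4)
P=lambda n,p,z:print(n,p,plane(n,*p,z).round(4))
P("top",f(517,432),.152);P("scene",g(578,153),.152)
P("top",f(278,165),.096);P("scene",g(210,185),.096)
P("top",f(75,312),.114);P("scene",g(80,335),.114)
P("top",f(360,453),.152);P("top",f(674,408),.152)
P("top",f(420,265),.012);P("top",f(267,332),.012)
P("top",f(182,132),.012);P("top",f(335,66),.012)
for p in[(295,402),(740,343),(765,500),(310,570)]:P("top",f(*p),.05)
E
```

```text
top (285.925, 306.8) [0.4147 0.1588 0.152 ]
scene (324.59250000000003, 302.75) [0.4153 0.1589 0.152 ]
top (232.15, 246.725) [0.5443 0.2377 0.096 ]
scene (245.0125, 309.68333333333334) [0.5449 0.2375 0.096 ]
top (186.475, 279.8) [0.496  0.3226 0.114 ]
scene (216.9, 342.18333333333334) [0.4999 0.3238 0.114 ]
top (250.6, 311.52500000000003) [0.4174 0.2176 0.152 ]
top (321.25, 301.40000000000003) [0.413  0.0996 0.152 ]
top (264.1, 269.225) [0.5088 0.1926 0.012 ]
top (229.67499999999998, 284.3) [0.4915 0.2626 0.012 ]
top (210.54999999999998, 239.29999999999998) [0.5863 0.2865 0.012 ]
top (244.975, 224.45) [0.604  0.2154 0.012 ]
top (235.975, 300.05) [0.4542 0.2506 0.05  ]
top (336.1, 286.77500000000003) [0.4454 0.0639 0.05  ]
top (341.725, 322.1) [0.3795 0.066  0.05  ]
top (239.35, 337.85) [0.3849 0.2548 0.05  ]
```

```bash
cat >> h.py <<'E'
from scipy.spatial.transform import Rotation as Ro
def yaw(s): R=s["ee_rot"]; return np.degrees(np.arctan2(R[1][0],R[0][0]))
def rows(target,psi=None,n=8,s=None):
    "straight move to target xyz with tool straight down at yaw psi, n rows; prints units"
    s=s or sense(); p=np.array(s["tool_pos"]);R=Ro.from_matrix(s["ee_rot"])
    psi=yaw(s) if psi is None else psi; a=np.radians(psi)
    G=Ro.from_matrix(np.array([[np.cos(a),np.sin(a),0],[np.sin(a),-np.cos(a),0],[0,0,-1]]))
    rv=(R.inv()*G).as_rotvec(); t=np.array(target)
    for i in range(n):
        Ri=R*Ro.from_rotvec(rv*i/n)
        tr=Ri.inv().apply((t-p)/n)/.3
        print(tr.round(3).tolist(),(rv/n/.1).round(3).tolist())
def st():
    s=sense();print("t",round(s["clock"],2),"p",np.round(s["tool_pos"],4),"yaw",round(yaw(s),2),"F",np.round(s["contact_force"],1),"M",np.round(s["wrist_torque"],2),"w",round(s["width"],3),"j",np.round(s["joint_pos"],0));return s
E
python3 - <<'E'
from h import *
print(plane("top",205,178,.14))
rows([.20,-.28,.33],56)
E
```

```text
[0.66532843 0.2616639  0.14      ]
[0.045, -0.093, -0.046] [-0.001, -0.0, -0.842]
[0.052, -0.089, -0.046] [-0.001, -0.0, -0.842]
[0.06, -0.084, -0.047] [-0.001, -0.0, -0.842]
[0.066, -0.079, -0.047] [-0.001, -0.0, -0.842]
[0.073, -0.073, -0.047] [-0.001, -0.0, -0.842]
[0.079, -0.066, -0.047] [-0.001, -0.0, -0.842]
[0.084, -0.06, -0.047] [-0.001, -0.0, -0.842]
[0.089, -0.052, -0.047] [-0.001, -0.0, -0.842]
```

Request:
{"method": "jog_arm", "body": {"rows": [{"travel": [0.045, -0.093, -0.046], "turn": [0, 0, -0.84]}, {"travel": [0.052, -0.089, -0.046], "turn": [0, 0, -0.84]}, {"travel": [0.06, -0.084, -0.047], "turn": [0, 0, -0.84]}, {"travel": [0.066, -0.079, -0.047], "turn": [0, 0, -0.84]}, {"travel": [0.073, -0.073, -0.047], "turn": [0, 0, -0.84]}, {"travel": [0.079, -0.066, -0.047], "turn": [0, 0, -0.84]}, {"travel": [0.084, -0.06, -0.047], "turn": [0, 0, -0.84]}, {"travel": [0.089, -0.052, -0.047], "turn": [0, 0, -0.84]}], "jaw": 0}}

```text
clock: 1.15
tool_pos: [0.2005, -0.2788, 0.3312]
ee_rot: [[0.558, 0.83, -0.0], [0.83, -0.558, 0.0], [0.0, -0.0, -1.0]]
contact_force: [1.5, 0.4, -0.2]
width: 1.001
```

Run:
```python
from h import *
st()
rows([.32,.04,.33],94)
```

```text
t 1.15 p [ 0.2005 -0.2788  0.3312] yaw 56.06 F [ 1.5  0.4 -0.2] M [-0.01 -0.04  0.03] w 1.001 j [-62.  -9. 111.   0.  78. -28.]
[0.138, -0.033, 0.001] [-0.0, -0.0, -0.828]
[0.14, -0.021, 0.0] [-0.0, -0.0, -0.828]
[0.142, -0.01, 0.0] [-0.0, -0.0, -0.828]
[0.142, 0.002, 0.0] [-0.0, -0.0, -0.828]
[0.141, 0.014, 0.0] [-0.0, -0.0, -0.828]
[0.14, 0.025, 0.0] [-0.0, -0.0, -0.828]
[0.137, 0.037, 0.0] [-0.0, -0.0, -0.828]
[0.133, 0.048, 0.0] [-0.0, -0.0, -0.828]
```

Request:
{"method": "jog_arm", "body": {"rows": [{"travel": [0.138, -0.033, 0], "turn": [0, 0, -0.83]}, {"travel": [0.14, -0.021, 0], "turn": [0, 0, -0.83]}, {"travel": [0.142, -0.01, 0], "turn": [0, 0, -0.83]}, {"travel": [0.142, 0.002, 0], "turn": [0, 0, -0.83]}, {"travel": [0.141, 0.014, 0], "turn": [0, 0, -0.83]}, {"travel": [0.14, 0.025, 0], "turn": [0, 0, -0.83]}, {"travel": [0.137, 0.037, 0], "turn": [0, 0, -0.83]}, {"travel": [0.133, 0.048, 0], "turn": [0, 0, -0.83]}]}}

```text
clock: 2.15
tool_pos: [0.3207, 0.0403, 0.3309]
ee_rot: [[-0.072, 0.997, 0.0], [0.997, 0.072, -0.0], [-0.0, 0.0, -1.0]]
contact_force: [0.9, -0.5, 0.0]
width: 0.998
```

Run:
```python
from h import *
st()
rows([.43,.14,.27],94)
```

```text
t 2.15 p [0.3207 0.0403 0.3309] yaw 94.12 F [ 0.9 -0.5  0. ] M [-0.03 -0.1   0.02] w 0.998 j [ -1. -12. 113.  -0.  79.  -5.]
[0.038, 0.048, 0.025] [0.001, 0.0, 0.003]
[0.038, 0.048, 0.025] [0.001, 0.0, 0.003]
[0.038, 0.048, 0.025] [0.001, 0.0, 0.003]
[0.038, 0.048, 0.025] [0.001, 0.0, 0.003]
[0.038, 0.048, 0.025] [0.001, 0.0, 0.003]
[0.038, 0.048, 0.025] [0.001, 0.0, 0.003]
[0.038, 0.048, 0.025] [0.001, 0.0, 0.003]
[0.038, 0.048, 0.025] [0.001, 0.0, 0.003]
```

Request:
{"method": "jog_arm", "body": {"rows": [{"travel": [0.038, 0.048, 0.025]}, {"travel": [0.038, 0.048, 0.025]}, {"travel": [0.038, 0.048, 0.025]}, {"travel": [0.038, 0.048, 0.025]}, {"travel": [0.038, 0.048, 0.025]}, {"travel": [0.038, 0.048, 0.025]}, {"travel": [0.038, 0.048, 0.025]}, {"travel": [0.038, 0.048, 0.025]}]}}

```text
schema error: expected keys travel, turn
```

Run:
```python
from h import *
s=st();im=capture("wrist");cv2.imwrite("pics/w1.png",im)
np.save("s1.npy",s,allow_pickle=True)
for X in [(.415,.159,.152),(.5446,.2376,.096),(.497,.3226,.114)]:print(np.round(proj(X,s)))
```

```text
t 2.15 p [0.3207 0.0403 0.3309] yaw 94.12 F [ 0.9 -0.5  0. ] M [-0.03 -0.1   0.02] w 0.998 j [ -1. -12. 113.  -0.  79.  -5.]
[428. 107.]
[521.  65.]
[494. -15.]
```

View pics/w1.png

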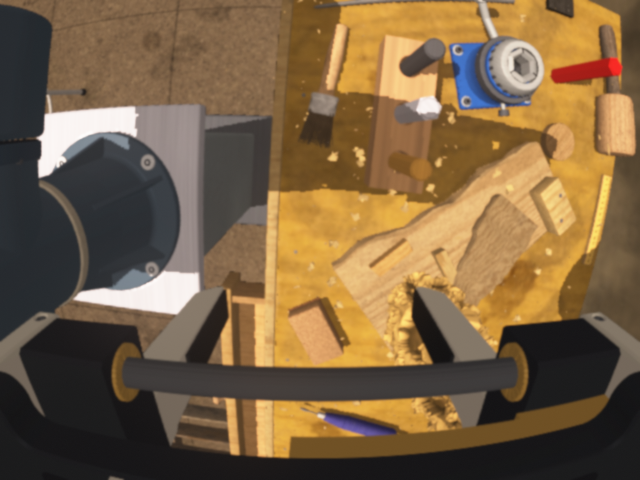

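The move was refused (a row needs both keys). The picture is still from the old pose: bar top at (428,107) and collet (521,65), which matches the projections. I am sending the move again.

Request:
{"method": "jog_arm", "body": {"rows": [{"travel": [0.038, 0.048, 0.025], "turn": [0, 0, 0]}, {"travel": [0.038, 0.048, 0.025], "turn": [0, 0, 0]}, {"travel": [0.038, 0.048, 0.025], "turn": [0, 0, 0]}, {"travel": [0.038, 0.048, 0.025], "turn": [0, 0, 0]}, {"travel": [0.038, 0.048, 0.025], "turn": [0, 0, 0]}, {"travel": [0.038, 0.048, 0.025], "turn": [0, 0, 0]}, {"travel": [0.038, 0.048, 0.025], "turn": [0, 0, 0]}, {"travel": [0.038, 0.048, 0.025], "turn": [0, 0, 0]}]}}

```text
clock: 3.2
tool_pos: [0.4295, 0.138, 0.2704]
ee_rot: [[-0.069, 0.998, -0.0], [0.998, 0.069, -0.0], [-0.0, -0.0, -1.0]]
contact_force: [-0.2, -0.2, 0.4]
width: 1.001
```

Run:
```python
from h import *
s=st();im=capture("wrist");cv2.imwrite("pics/w2.png",im)
np.save("s2.npy",s,allow_pickle=True)
for X in [(.415,.159,.152),(.5446,.2376,.096),(.497,.3226,.114)]:print(np.round(proj(X,s)))
```

```text
t 3.2 p [0.4295 0.138  0.2704] yaw 93.95 F [-0.2 -0.2  0.4] M [-0.05 -0.13  0.05] w 1.001 j [ 12.   6. 105.  -0.  69.   8.]
[302. 211.]
[449. 129.]
[411.  30.]
```

View pics/w2.png

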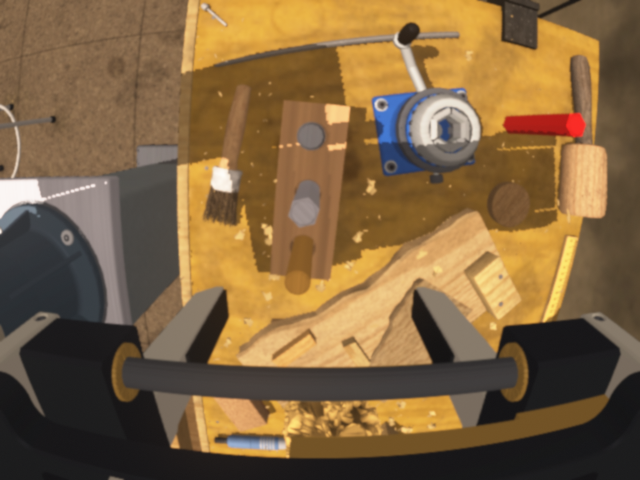

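Run:
```python
import cv2,numpy as np
w=cv2.imread("pics/w2.png")
a=cv2.resize(w[180:240,270:340],None,fx=8,fy=8,interpolation=cv2.INTER_CUBIC)
a=cv2.convertScaleAbs(a,alpha=1.8,beta=-60)
b=cv2.resize(w[85:175,390:490],None,fx=6,fy=6,interpolation=cv2.INTER_CUBIC)
cv2.imwrite("pics/w2a.png",a);cv2.imwrite("pics/w2b.png",b)
```

```text
(no output)
```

View pics/w2a.png

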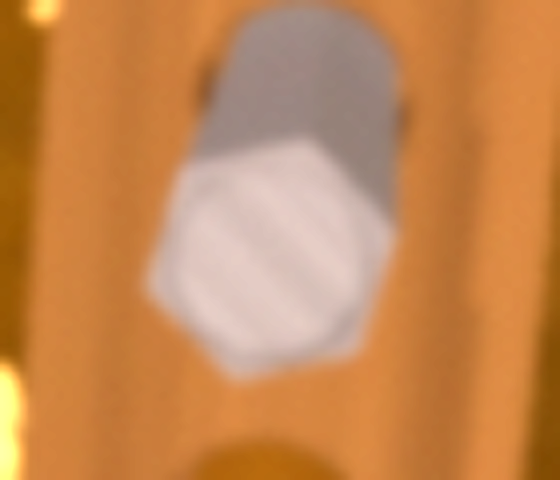

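View pics/w2b.png

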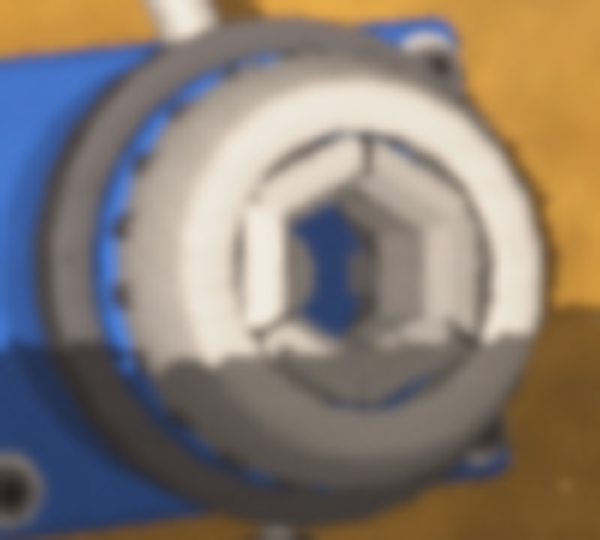

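Run:
```python
from h import *
s=np.load("s2.npy",allow_pickle=True).item()
def an(c,f,z):
    P=np.array([plane("wrist",*f(*p),z,s)[:2] for p in c]);m=P.mean(0)
    d=P-m;a=np.degrees(np.arctan2(d[:,1],d[:,0]));print(m,np.hypot(*d.T).round(4),a.round(1))
    z6=np.exp(6j*np.radians(a)).mean();print("corner angle mod60",np.degrees(np.angle(z6))/6%60,"flat normal",(np.degrees(np.angle(z6))/6+30)%60)
    e=np.roll(P,-1,0)-P;print("edges",(np.degrees(np.arctan2(e[:,1],e[:,0]))%60).round(1))
an([(185,163),(308,138),(395,235),(360,352),(240,380),(148,288)],lambda x,y:(270+x/8-.44,180+y/8-.44),.152)
an([(368,138),(252,198),(255,338),(365,405),(482,340),(480,205)],lambda x,y:(390+x/6-.42,85+y/6-.42),.096)
```

```text
[0.41605642 0.15863136] [0.0128 0.0126 0.0122 0.0126 0.0126 0.0126] [ 135.1   77.6   15.6  -43.5 -101.4 -163.2]
corner angle mod60 16.68974584955296 flat normal 46.68974584955296
edges [15.4 15.2 17.6 17.4 17.7 16.8]
[0.54711767 0.23758855] [0.0211 0.0222 0.0222 0.0215 0.0223 0.0224] [  95.7  157.  -143.5  -85.6  -22.    36.4]
corner angle mod60 36.31289016790572 flat normal 6.312890167905724
edges [33.9 36.7 37.1 34.5 36.9 39. ]
```

Run:
```python
from h import *
rows([.4157,.1587,.19],76.7)
```

```text
[0.009, -0.005, 0.033] [-0.001, -0.0, 0.376]
[0.008, -0.006, 0.033] [-0.001, -0.0, 0.376]
[0.008, -0.006, 0.033] [-0.001, -0.0, 0.376]
[0.008, -0.006, 0.033] [-0.001, -0.0, 0.376]
[0.008, -0.007, 0.033] [-0.001, -0.0, 0.376]
[0.007, -0.007, 0.033] [-0.001, -0.0, 0.376]
[0.007, -0.007, 0.033] [-0.001, -0.0, 0.376]
[0.007, -0.008, 0.033] [-0.001, -0.0, 0.376]
```

Request:
{"method": "jog_arm", "body": {"rows": [{"travel": [0.009, -0.005, 0.033], "turn": [0, 0, 0.376]}, {"travel": [0.008, -0.006, 0.033], "turn": [0, 0, 0.376]}, {"travel": [0.008, -0.006, 0.033], "turn": [0, 0, 0.376]}, {"travel": [0.008, -0.006, 0.033], "turn": [0, 0, 0.376]}, {"travel": [0.008, -0.007, 0.033], "turn": [0, 0, 0.376]}, {"travel": [0.007, -0.007, 0.033], "turn": [0, 0, 0.376]}, {"travel": [0.007, -0.007, 0.033], "turn": [0, 0, 0.376]}, {"travel": [0.007, -0.008, 0.033], "turn": [0, 0, 0.376]}]}}

```text
clock: 4.25
tool_pos: [0.4143, 0.1571, 0.1914]
ee_rot: [[0.231, 0.973, -0.0], [0.973, -0.231, -0.0], [-0.0, -0.0, -1.0]]
contact_force: [0.1, -0.4, 0.6]
width: 1.0
```

Run:
```python
from h import *
s=st();cv2.imwrite("pics/w3.png",capture("wrist"))
print(np.round(proj((.4157,.1587,.152),s)))
rows([.4157,.1587,.101],76.7,s=s)
```

```text
t 4.25 p [0.4143 0.1571 0.1914] yaw 76.64 F [ 0.1 -0.4  0.6] M [-0.05 -0.04  0.01] w 1.0 j [ 15.  11. 111.  -0.  58.  28.]
[320. 272.]
[0.001, 0.0, 0.038] [-0.0, 0.0, -0.001]
[0.001, 0.0, 0.038] [-0.0, 0.0, -0.001]
[0.001, 0.0, 0.038] [-0.0, 0.0, -0.001]
[0.001, 0.0, 0.038] [-0.0, 0.0, -0.001]
[0.001, 0.0, 0.038] [-0.0, 0.0, -0.001]
[0.001, 0.0, 0.038] [-0.0, 0.0, -0.001]
[0.001, 0.0, 0.038] [-0.0, 0.0, -0.001]
[0.001, 0.0, 0.038] [-0.0, 0.0, -0.001]
```

View pics/w3.png

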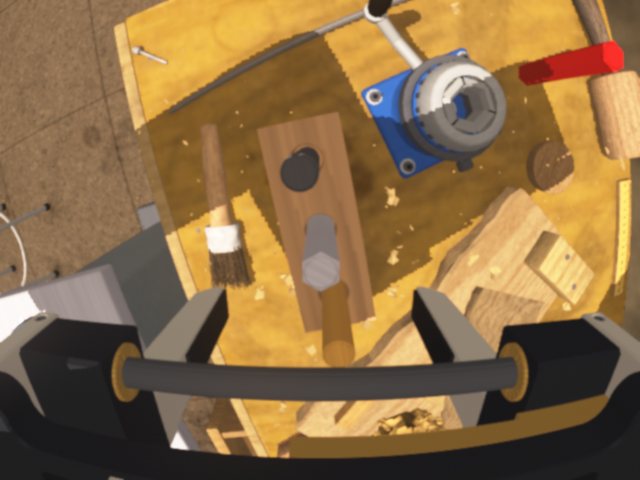

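The hex top sits at (321,272), exactly as predicted, with its left and right flats facing the jaws. Going down to grasp it.

Request:
{"method": "jog_arm", "body": {"rows": [{"travel": [0.001, 0, 0.038], "turn": [0, 0, 0]}, {"travel": [0.001, 0, 0.038], "turn": [0, 0, 0]}, {"travel": [0.001, 0, 0.038], "turn": [0, 0, 0]}, {"travel": [0.001, 0, 0.038], "turn": [0, 0, 0]}, {"travel": [0.001, 0, 0.038], "turn": [0, 0, 0]}, {"travel": [0.001, 0, 0.038], "turn": [0, 0, 0]}, {"travel": [0.001, 0, 0.038], "turn": [0, 0, 0]}, {"travel": [0.001, 0, 0.038], "turn": [0, 0, 0]}]}}

```text
clock: 5.3
tool_pos: [0.4153, 0.1597, 0.0997]
ee_rot: [[0.23, 0.973, 0.0], [0.973, -0.23, 0.0], [0.0, 0.0, -1.0]]
contact_force: [0.3, 0.2, -0.0]
width: 0.998
```

Request:
{"method": "jog_arm", "body": {"rows": [{"travel": [0, 0, 0], "turn": [0, 0, 0]}, {"travel": [0, 0, 0], "turn": [0, 0, 0]}, {"travel": [0, 0, 0], "turn": [0, 0, 0]}, {"travel": [0, 0, 0], "turn": [0, 0, 0]}, {"travel": [0, 0, 0], "turn": [0, 0, 0]}, {"travel": [0, 0, 0], "turn": [0, 0, 0]}, {"travel": [0, 0, 0], "turn": [0, 0, 0]}, {"travel": [0, 0, 0], "turn": [0, 0, 0]}], "jaw": 255, "grip_force": 55}}

```text
clock: 6.3
tool_pos: [0.4153, 0.1596, 0.1004]
ee_rot: [[0.23, 0.973, -0.0], [0.973, -0.23, -0.0], [-0.0, -0.0, -1.0]]
contact_force: [0.4, -0.7, 0.8]
width: 0.236
```

Run:
```python
from h import *
s=st();print(s["width"]*93)
rows([*s["tool_pos"][:2],.26],None,s=s)
```

```text
t 6.3 p [0.4153 0.1596 0.1004] yaw 76.72 F [ 0.4 -0.7  0.8] M [-0.08 -0.07 -0.03] w 0.236 j [ 15.  20. 116.   0.  45.  28.]
21.94976097628679
[-0.0, -0.0, -0.066] [-0.0, 0.0, -0.0]
[-0.0, -0.0, -0.066] [-0.0, 0.0, -0.0]
[-0.0, -0.0, -0.066] [-0.0, 0.0, -0.0]
[-0.0, -0.0, -0.066] [-0.0, 0.0, -0.0]
[-0.0, -0.0, -0.066] [-0.0, 0.0, -0.0]
[-0.0, -0.0, -0.066] [-0.0, 0.0, -0.0]
[-0.0, -0.0, -0.066] [-0.0, 0.0, -0.0]
[-0.0, -0.0, -0.066] [-0.0, 0.0, -0.0]
```

Opening is 22 mm, so it is gripped across flats. Lifting.

Request:
{"method": "jog_arm", "body": {"rows": [{"travel": [0, 0, -0.06], "turn": [0, 0, 0]}, {"travel": [0, 0, -0.06], "turn": [0, 0, 0]}, {"travel": [0, 0, -0.06], "turn": [0, 0, 0]}, {"travel": [0, 0, -0.06], "turn": [0, 0, 0]}, {"travel": [0, 0, -0.06], "turn": [0, 0, 0]}, {"travel": [0, 0, -0.06], "turn": [0, 0, 0]}, {"travel": [0, 0, -0.06], "turn": [0, 0, 0]}, {"travel": [0, 0, -0.06], "turn": [0, 0, 0]}]}}

```text
clock: 7.3
tool_pos: [0.415, 0.1596, 0.2448]
ee_rot: [[0.23, 0.973, -0.001], [0.973, -0.23, -0.0], [-0.0, -0.0, -1.0]]
contact_force: [-0.1, 0.2, -1.4]
width: 0.23
```

Run:
```python
from h import *
s=st()
print("wait")
rows([.5455,.150,.235],96,s=s)
```

```text
t 7.3 p [0.415  0.1596 0.2448] yaw 76.72 F [-0.1  0.2 -1.4] M [-0.09 -0.1  -0.01] w 0.23 j [ 15.   7. 107.   0.  65.  28.]
wait
[0.009, 0.054, 0.004] [-0.001, 0.0, -0.421]
[0.006, 0.054, 0.004] [-0.001, 0.0, -0.421]
[0.004, 0.054, 0.004] [-0.001, 0.0, -0.421]
[0.002, 0.054, 0.004] [-0.001, 0.0, -0.421]
[-0.001, 0.055, 0.004] [-0.001, 0.0, -0.421]
[-0.003, 0.054, 0.004] [-0.001, 0.0, -0.421]
[-0.005, 0.054, 0.004] [-0.001, 0.0, -0.421]
[-0.007, 0.054, 0.004] [-0.001, 0.0, -0.421]
```

Request:
{"method": "jog_arm", "body": {"rows": [{"travel": [0.009, 0.054, 0.004], "turn": [0, 0, -0.42]}, {"travel": [0.006, 0.054, 0.004], "turn": [0, 0, -0.42]}, {"travel": [0.004, 0.054, 0.004], "turn": [0, 0, -0.42]}, {"travel": [0.002, 0.054, 0.004], "turn": [0, 0, -0.42]}, {"travel": [-0.001, 0.055, 0.004], "turn": [0, 0, -0.42]}, {"travel": [-0.003, 0.054, 0.004], "turn": [0, 0, -0.42]}, {"travel": [-0.005, 0.054, 0.004], "turn": [0, 0, -0.42]}, {"travel": [-0.007, 0.054, 0.004], "turn": [0, 0, -0.42]}]}}

```text
clock: 8.3
tool_pos: [0.5457, 0.15, 0.2344]
ee_rot: [[-0.105, 0.994, -0.001], [0.994, 0.105, -0.0], [-0.0, -0.001, -1.0]]
contact_force: [-1.1, 0.0, -1.3]
width: 0.23
```

Run:
```python
from h import *
s=st();im=capture("wrist");cv2.imwrite("pics/w4.png",im)
np.save("s4.npy",s,allow_pickle=True)
u,v=map(int,proj((.546,.2376,.096),s));print(u,v)
x0,y0=u-50,v-45;print(x0,y0)
cv2.imwrite("pics/w4c.png",cv2.resize(im[y0:y0+90,x0:x0+100],None,fx=6,fy=6,interpolation=cv2.INTER_CUBIC))
```

```text
t 8.3 p [0.5457 0.15   0.2344] yaw 96.05 F [-1.1  0.  -1.3] M [-0.03 -0.12  0.03] w 0.23 j [11. 21. 91. -0. 68.  5.]
330 128
280 83
```

View pics/w4.png

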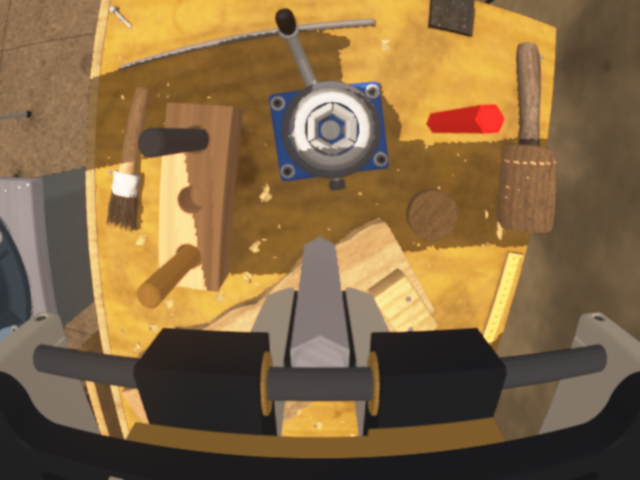

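View pics/w4c.png

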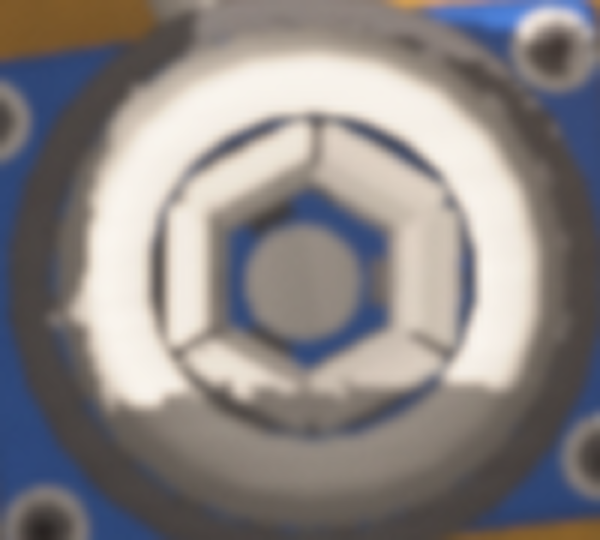

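Run:
```python
from h import *
s=np.load("s4.npy",allow_pickle=True).item()
f=lambda x,y:(280+x/6-.42,83+y/6-.42)
def an(c,z):
    P=np.array([plane("wrist",*f(*p),z,s)[:2] for p in c]);m=P.mean(0)
    d=P-m;a=np.degrees(np.arctan2(d[:,1],d[:,0]));print(m,np.hypot(*d.T).round(4),a.round(1))
    z6=np.exp(6j*np.radians(a)).mean();print("flat normal",(np.degrees(np.angle(z6))/6+30)%60)
    e=np.roll(P,-1,0)-P;print("edges",(np.degrees(np.arctan2(e[:,1],e[:,0]))%60).round(1))
an([(318,116),(180,195),(176,354),(312,434),(450,356),(452,198)],.096)
print("circle c",plane("wrist",*f(315,276),.096,s)); print("outer bolts")
B=[plane("wrist",*f(*p),.012,s)[:2] for p in[(0,120),(550,48),(595,455),(45,528)]];print(np.mean(B,0),B)
for z in(.04,.05):print(z,plane("wrist",*f(302,282),z,s))
# bar end in picture
import cv2
w=cv2.imread("pics/w4.png");cv2.imwrite("pics/w4b.png",cv2.resize(w[225:375,270:370],None,fx=4,fy=4,interpolation=cv2.INTER_CUBIC))
c=cv2.cvtColor(cv2.imread("pics/w4c.png"),cv2.COLOR_BGR2GRAY)
cv2.imwrite("pics/w4e.png",cv2.resize(cv2.Canny(c,40,90),None,fx=1.1,fy=1.1))
```

```text
[0.54699542 0.23749894] [0.0218 0.0212 0.0216 0.0218 0.0213 0.0214] [  95.1  155.  -143.8  -84.7  -24.6   36.4]
flat normal 5.562965756297341
edges [36.6 34.5 35.3 36.4 35.8 34.7]
circle c [0.54702567 0.23733693 0.096     ]
outer bolts
[0.54691779 0.2377968 ] [array([0.49292174, 0.26143356]), array([0.58543098, 0.28455044]), array([0.60167043, 0.21434148]), array([0.50764801, 0.1908617 ])]
0.04 [0.54679751 0.23757281 0.04      ]
0.05 [0.54654344 0.23734975 0.05      ]
```

View pics/w4b.png

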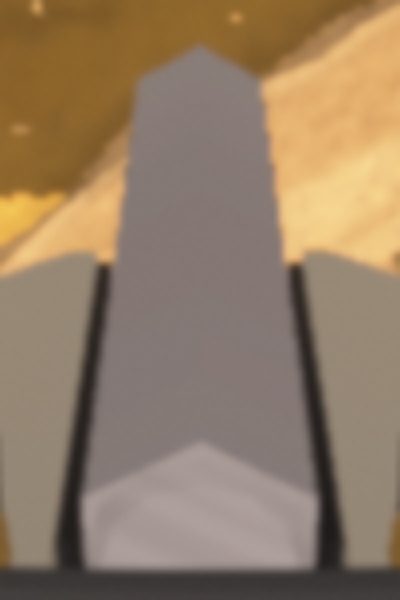

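View pics/w4e.png

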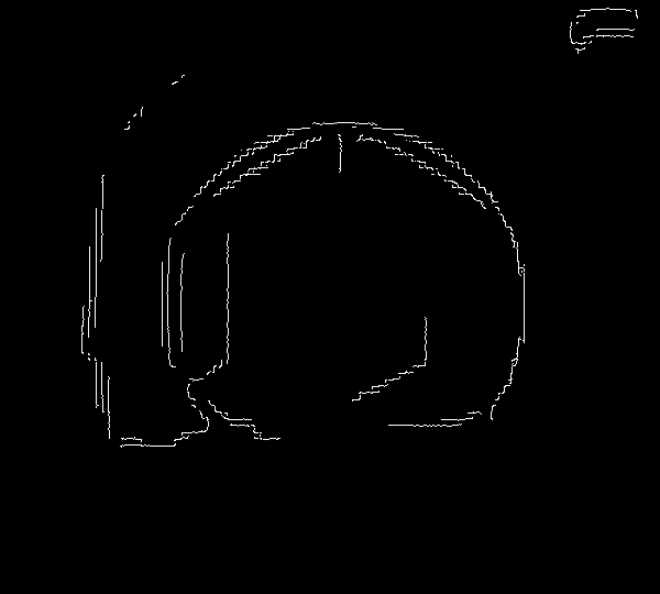

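Run:
```python
from h import *
s=np.load("s4.npy",allow_pickle=True).item()
f=lambda x,y:(270+x/4-.4,225+y/4-.4)
R=np.array(s["ee_rot"])
def tl(p,z):return R.T@(plane("wrist",*f(*p),z,s)-s["tool_pos"])
zb=s["tool_pos"][2]-.0882; zt=zb+.14
print("end",tl((200,45),zb+.003),tl((137,80),zb+.003),tl((262,80),zb+.003))
print("top",tl((200,442),zt),tl((82,492),zt),tl((318,492),zt))
```

```text
end [0.0112132  0.00053948 0.08519864] [ 0.00479378 -0.01059809  0.08520856] [0.0048082  0.01150977 0.08518993]
top [ 0.01213684  0.00038271 -0.05180135] [ 0.00672249 -0.01030548 -0.05179189] [ 0.00673502  0.0110801  -0.05180992]
```

Run:
```python
from h import *
s=st()
rows([.5461,.2386,.192],95.8,s=s)
```

```text
t 8.35 p [0.5471 0.1498 0.2342] yaw 96.14 F [-1.2 -0.8 -2.1] M [-0.12 -0.03 -0.04] w 0.234 j [11. 21. 91. -0. 68.  4.]
[0.037, 0.004, 0.018] [-0.0, 0.0, 0.007]
[0.037, 0.004, 0.018] [-0.0, 0.0, 0.007]
[0.037, 0.003, 0.018] [-0.0, 0.0, 0.007]
[0.037, 0.003, 0.018] [-0.0, 0.0, 0.007]
[0.037, 0.003, 0.018] [-0.0, 0.0, 0.007]
[0.037, 0.003, 0.018] [-0.0, 0.0, 0.007]
[0.037, 0.003, 0.018] [-0.0, 0.0, 0.007]
[0.037, 0.003, 0.018] [-0.0, 0.0, 0.007]
```

Request:
{"method": "jog_arm", "body": {"rows": [{"travel": [0.042, 0.003, 0.02], "turn": [0, 0, 0.01]}, {"travel": [0.042, 0.003, 0.02], "turn": [0, 0, 0.01]}, {"travel": [0.042, 0.003, 0.02], "turn": [0, 0, 0.01]}, {"travel": [0.042, 0.003, 0.02], "turn": [0, 0, 0.01]}, {"travel": [0.042, 0.003, 0.02], "turn": [0, 0, 0.01]}, {"travel": [0.042, 0.003, 0.02], "turn": [0, 0, 0.01]}, {"travel": [0.042, 0.003, 0.021], "turn": [0, 0, 0]}, {"travel": [0, 0, 0], "turn": [0, 0, 0]}]}}

```text
clock: 9.35
tool_pos: [0.5424, 0.2392, 0.1919]
ee_rot: [[-0.099, 0.995, -0.001], [0.995, 0.099, -0.0], [-0.0, -0.001, -1.0]]
contact_force: [-0.5, 0.0, -1.1]
width: 0.235
```

Run:
```python
from h import *
for i in range(4):
    s=st()
    im=capture("scene")
cv2.imwrite("pics/s5.png",cv2.resize(im[240:390,190:370],(720,600),interpolation=cv2.INTER_CUBIC))
w=capture("wrist");cv2.imwrite("pics/w5.png",w)
```

```text
t 9.35 p [0.5424 0.2392 0.1919] yaw 95.68 F [-0.5  0.  -1.1] M [-0.11 -0.05  0.02] w 0.235 j [19. 26. 90.  0. 64. 14.]
t 9.4 p [0.5427 0.2387 0.1923] yaw 95.66 F [ 0.2  0.2 -1.3] M [ 0.01 -0.11 -0.02] w 0.234 j [19. 26. 90. -0. 64. 14.]
t 9.45 p [0.5428 0.2384 0.1925] yaw 95.64 F [-1.1 -0.  -0.9] M [-0.01 -0.09  0.02] w 0.234 j [19. 26. 90. -0. 64. 14.]
t 9.5 p [0.5429 0.2383 0.1927] yaw 95.62 F [ 0.5  0.8 -1.1] M [-0.   -0.12 -0.02] w 0.236 j [19. 26. 90. -0. 64. 14.]
```

View pics/s5.png

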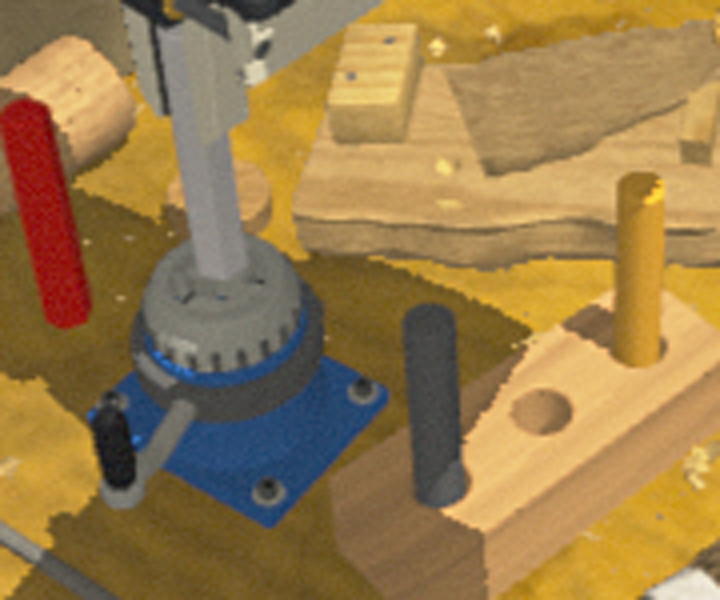

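View pics/w5.png

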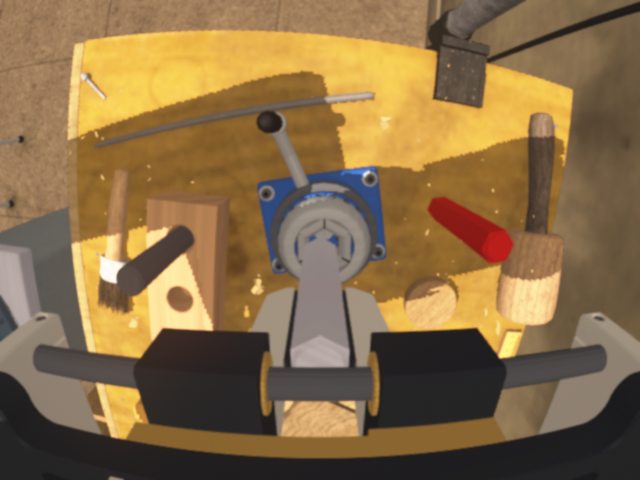

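Request:
{"method": "jog_arm", "body": {"rows": [{"travel": [0, 0.006, 0], "turn": [0, 0, 0]}, {"travel": [0, 0.005, 0], "turn": [0, 0, 0]}, {"travel": [0, 0, 0.01], "turn": [0, 0, 0]}, {"travel": [0, 0, 0.01], "turn": [0, 0, 0]}, {"travel": [0, 0, 0.01], "turn": [0, 0, 0]}, {"travel": [0, 0, 0.01], "turn": [0, 0, 0]}, {"travel": [0, 0, 0], "turn": [0, 0, 0]}, {"travel": [0, 0, 0], "turn": [0, 0, 0]}]}}

```text
clock: 10.6
tool_pos: [0.5461, 0.2388, 0.1806]
ee_rot: [[-0.098, 0.995, 0.0], [0.995, 0.098, 0.0], [0.0, 0.0, -1.0]]
contact_force: [-0.4, -0.5, -1.3]
width: 0.236
```

Run:
```python
from h import *
for i in range(2):
    s=st()
    w=capture("wrist")
cv2.imwrite("pics/w6.png",cv2.resize(w[150:350,230:430],None,fx=3,fy=3,interpolation=cv2.INTER_CUBIC))
```

```text
t 10.6 p [0.5461 0.2388 0.1806] yaw 95.63 F [-0.4 -0.5 -1.3] M [-0.   -0.09  0.  ] w 0.236 j [19. 27. 90. -0. 63. 14.]
t 10.65 p [0.5461 0.2388 0.1807] yaw 95.63 F [ 0.6  0.  -1.1] M [-0.06 -0.05  0.  ] w 0.23 j [19. 27. 90.  0. 63. 14.]
```

View pics/w6.png

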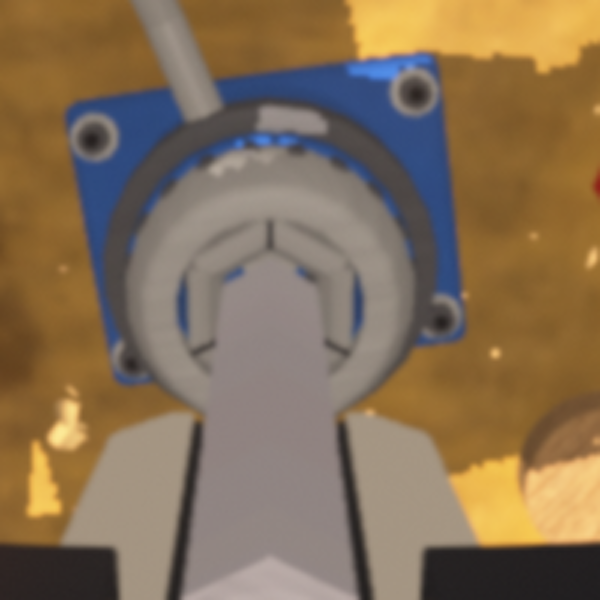

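The picture shows the bar entering the hex centrally, with corners aligned and no contact force. Continuing down slowly.

Request:
{"method": "jog_arm", "body": {"rows": [{"travel": [0, 0, 0.003], "turn": [0, 0, 0]}, {"travel": [0, 0, 0.003], "turn": [0, 0, 0]}, {"travel": [0, 0, 0.003], "turn": [0, 0, 0]}, {"travel": [0, 0, 0.003], "turn": [0, 0, 0]}, {"travel": [0, 0, 0.003], "turn": [0, 0, 0]}, {"travel": [0, 0, 0.003], "turn": [0, 0, 0]}, {"travel": [0, 0, 0.003], "turn": [0, 0, 0]}, {"travel": [0, 0, 0], "turn": [0, 0, 0]}]}}

```text
clock: 11.7
tool_pos: [0.546, 0.2388, 0.1741]
ee_rot: [[-0.098, 0.995, -0.0], [0.995, 0.098, -0.0], [-0.0, -0.0, -1.0]]
contact_force: [0.9, 0.5, -1.5]
width: 0.234
```

Request:
{"method": "jog_arm", "body": {"rows": [{"travel": [0, 0, 0.003], "turn": [0, 0, 0]}, {"travel": [0, 0, 0.003], "turn": [0, 0, 0]}, {"travel": [0, 0, 0.003], "turn": [0, 0, 0]}, {"travel": [0, 0, 0.003], "turn": [0, 0, 0]}, {"travel": [0, 0, 0.003], "turn": [0, 0, 0]}, {"travel": [0, 0, 0.003], "turn": [0, 0, 0]}, {"travel": [0, 0, 0.003], "turn": [0, 0, 0]}, {"travel": [0, 0, 0], "turn": [0, 0, 0]}]}}

```text
clock: 12.7
tool_pos: [0.546, 0.2388, 0.1679]
ee_rot: [[-0.098, 0.995, -0.0], [0.995, 0.098, -0.0], [-0.0, -0.0, -1.0]]
contact_force: [0.0, -0.1, -1.4]
width: 0.233
```

Run:
```python
from h import *
s=st()
```

```text
t 12.7 p [0.546  0.2388 0.1679] yaw 95.63 F [ 0.  -0.1 -1.4] M [-0.06 -0.14  0.01] w 0.233 j [19. 28. 90. -0. 62. 14.]
```

Request:
{"method": "jog_arm", "body": {"rows": [{"travel": [0, 0, 0.005], "turn": [0, 0, 0]}, {"travel": [0, 0, 0.005], "turn": [0, 0, 0]}, {"travel": [0, 0, 0.005], "turn": [0, 0, 0]}, {"travel": [0, 0, 0.005], "turn": [0, 0, 0]}, {"travel": [0, 0, 0.005], "turn": [0, 0, 0]}, {"travel": [0, 0, 0.005], "turn": [0, 0, 0]}, {"travel": [0, 0, 0.005], "turn": [0, 0, 0]}, {"travel": [0, 0, 0], "turn": [0, 0, 0]}]}}

```text
clock: 13.7
tool_pos: [0.546, 0.2388, 0.1573]
ee_rot: [[-0.098, 0.995, -0.0], [0.995, 0.098, -0.0], [-0.0, -0.0, -1.0]]
contact_force: [0.4, -0.6, -1.8]
width: 0.232
```

Request:
{"method": "jog_arm", "body": {"rows": [{"travel": [0, 0, 0.004], "turn": [0, 0, 0]}, {"travel": [0, 0, 0.004], "turn": [0, 0, 0]}, {"travel": [0, 0, 0.004], "turn": [0, 0, 0]}, {"travel": [0, 0, 0.004], "turn": [0, 0, 0]}, {"travel": [0, 0, 0.003], "turn": [0, 0, 0]}, {"travel": [0, 0, 0.003], "turn": [0, 0, 0]}, {"travel": [0, 0, 0.003], "turn": [0, 0, 0]}, {"travel": [0, 0, 0], "turn": [0, 0, 0]}]}}

```text
clock: 14.7
tool_pos: [0.5461, 0.2388, 0.1499]
ee_rot: [[-0.098, 0.995, 0.0], [0.995, 0.098, 0.0], [0.0, 0.0, -1.0]]
contact_force: [-0.3, 1.0, -1.3]
width: 0.231
```

Run:
```python
from h import *
s=st()
```

```text
t 14.7 p [0.5461 0.2388 0.1499] yaw 95.62 F [-0.3  1.  -1.3] M [-0.06 -0.08 -0.01] w 0.231 j [19. 29. 91.  0. 60. 14.]
```

Request:
{"method": "jog_arm", "body": {"rows": [{"travel": [0, 0, 0.002], "turn": [0, 0, 0]}, {"travel": [0, 0, 0.002], "turn": [0, 0, 0]}, {"travel": [0, 0, 0.002], "turn": [0, 0, 0]}, {"travel": [0, 0, 0.002], "turn": [0, 0, 0]}, {"travel": [0, 0, 0.002], "turn": [0, 0, 0]}, {"travel": [0, 0, 0.002], "turn": [0, 0, 0]}, {"travel": [0, 0, 0.002], "turn": [0, 0, 0]}, {"travel": [0, 0, 0.002], "turn": [0, 0, 0]}]}}

```text
clock: 15.7
tool_pos: [0.5467, 0.239, 0.1461]
ee_rot: [[-0.098, 0.995, 0.002], [0.995, 0.098, 0.001], [0.0, 0.002, -1.0]]
contact_force: [-0.9, -0.1, 6.9]
width: 0.234
```

Run:
```python
from h import *
s=st()
```

```text
t 15.7 p [0.5467 0.239  0.1461] yaw 95.63 F [-0.9 -0.1  6.9] M [-0.15 -0.   -0.  ] w 0.234 j [19. 29. 91. -0. 59. 14.]
```

Request:
{"method": "jog_arm", "body": {"rows": [{"travel": [0, 0, 0.0012], "turn": [0, 0, 0]}, {"travel": [0, 0, 0.0012], "turn": [0, 0, 0]}, {"travel": [0, 0, 0.0012], "turn": [0, 0, 0]}, {"travel": [0, 0, 0.0012], "turn": [0, 0, 0]}, {"travel": [0, 0, 0.0012], "turn": [0, 0, 0]}, {"travel": [0, 0, 0.0012], "turn": [0, 0, 0]}, {"travel": [0, 0, 0.0012], "turn": [0, 0, 0]}, {"travel": [0, 0, 0], "turn": [0, 0, 0]}]}}

```text
clock: 16.7
tool_pos: [0.5462, 0.2388, 0.1426]
ee_rot: [[-0.098, 0.995, 0.0], [0.995, 0.098, 0.0], [0.0, 0.0, -1.0]]
contact_force: [1.4, 0.4, 2.7]
width: 0.233
```

Request:
{"method": "jog_arm", "body": {"rows": [{"travel": [0, 0, 0.001], "turn": [0, 0, 0]}, {"travel": [0, 0, 0.001], "turn": [0, 0, 0]}, {"travel": [0, 0, 0.001], "turn": [0, 0, 0]}, {"travel": [0, 0, 0.001], "turn": [0, 0, 0]}, {"travel": [0, 0, 0.001], "turn": [0, 0, 0]}, {"travel": [0, 0, 0.001], "turn": [0, 0, 0]}, {"travel": [0, 0, 0.001], "turn": [0, 0, 0]}, {"travel": [0, 0, 0], "turn": [0, 0, 0]}]}}

```text
clock: 17.7
tool_pos: [0.546, 0.2388, 0.1404]
ee_rot: [[-0.098, 0.995, -0.0], [0.995, 0.098, -0.0], [-0.0, -0.0, -1.0]]
contact_force: [-0.0, 0.6, 3.1]
width: 0.235
```

Request:
{"method": "jog_arm", "body": {"rows": [{"travel": [0, 0, 0.001], "turn": [0, 0, 0]}, {"travel": [0, 0, 0.001], "turn": [0, 0, 0]}, {"travel": [0, 0, 0.001], "turn": [0, 0, 0]}, {"travel": [0, 0, 0.001], "turn": [0, 0, 0]}, {"travel": [0, 0, 0.001], "turn": [0, 0, 0]}, {"travel": [0, 0, 0.001], "turn": [0, 0, 0]}, {"travel": [0, 0, 0.001], "turn": [0, 0, 0]}, {"travel": [0, 0, 0], "turn": [0, 0, 0]}]}}

```text
clock: 18.7
tool_pos: [0.546, 0.2388, 0.1383]
ee_rot: [[-0.098, 0.995, -0.0], [0.995, 0.098, -0.0], [-0.0, -0.0, -1.0]]
contact_force: [1.2, -0.2, 3.2]
width: 0.231
```

Request:
{"method": "jog_arm", "body": {"rows": [{"travel": [0, 0, 0.001], "turn": [0, 0, 0]}, {"travel": [0, 0, 0.001], "turn": [0, 0, 0]}, {"travel": [0, 0, 0.001], "turn": [0, 0, 0]}, {"travel": [0, 0, 0.001], "turn": [0, 0, 0]}, {"travel": [0, 0, 0.001], "turn": [0, 0, 0]}, {"travel": [0, 0, 0.001], "turn": [0, 0, 0]}, {"travel": [0, 0, 0.001], "turn": [0, 0, 0]}, {"travel": [0, 0, 0], "turn": [0, 0, 0]}]}}

```text
clock: 19.7
tool_pos: [0.546, 0.2388, 0.1363]
ee_rot: [[-0.098, 0.995, -0.0], [0.995, 0.098, -0.0], [-0.0, -0.0, -1.0]]
contact_force: [-0.3, -0.2, 3.2]
width: 0.233
```

Request:
{"method": "jog_arm", "body": {"rows": [{"travel": [0, 0, 0.001], "turn": [0, 0, 0]}, {"travel": [0, 0, 0.001], "turn": [0, 0, 0]}, {"travel": [0, 0, 0.001], "turn": [0, 0, 0]}, {"travel": [0, 0, 0.001], "turn": [0, 0, 0]}, {"travel": [0, 0, 0.001], "turn": [0, 0, 0]}, {"travel": [0, 0, 0.001], "turn": [0, 0, 0]}, {"travel": [0, 0, 0.001], "turn": [0, 0, 0]}, {"travel": [0, 0, 0], "turn": [0, 0, 0]}]}}

```text
clock: 20.7
tool_pos: [0.546, 0.2388, 0.1341]
ee_rot: [[-0.098, 0.995, -0.0], [0.995, 0.098, -0.0], [-0.0, -0.0, -1.0]]
contact_force: [-0.3, 0.8, 2.6]
width: 0.235
```

Request:
{"method": "jog_arm", "body": {"rows": [{"travel": [0, 0, 0.001], "turn": [0, 0, 0]}, {"travel": [0, 0, 0.001], "turn": [0, 0, 0]}, {"travel": [0, 0, 0.001], "turn": [0, 0, 0]}, {"travel": [0, 0, 0.001], "turn": [0, 0, 0]}, {"travel": [0, 0, 0.001], "turn": [0, 0, 0]}, {"travel": [0, 0, 0.001], "turn": [0, 0, 0]}, {"travel": [0, 0, 0.001], "turn": [0, 0, 0]}, {"travel": [0, 0, 0], "turn": [0, 0, 0]}]}}

```text
clock: 21.7
tool_pos: [0.546, 0.2388, 0.1321]
ee_rot: [[-0.098, 0.995, -0.0], [0.995, 0.098, -0.0], [-0.0, -0.0, -1.0]]
contact_force: [-0.5, -1.0, 3.8]
width: 0.238
```

Request:
{"method": "jog_arm", "body": {"rows": [{"travel": [0, 0, 0.001], "turn": [0, 0, 0]}, {"travel": [0, 0, 0.001], "turn": [0, 0, 0]}, {"travel": [0, 0, 0.001], "turn": [0, 0, 0]}, {"travel": [0, 0, 0.001], "turn": [0, 0, 0]}, {"travel": [0, 0, 0.001], "turn": [0, 0, 0]}, {"travel": [0, 0, 0.001], "turn": [0, 0, 0]}, {"travel": [0, 0, 0.001], "turn": [0, 0, 0]}, {"travel": [0, 0, 0], "turn": [0, 0, 0]}]}}

```text
clock: 22.7
tool_pos: [0.546, 0.2388, 0.13]
ee_rot: [[-0.098, 0.995, -0.0], [0.995, 0.098, -0.0], [-0.0, -0.0, -1.0]]
contact_force: [0.2, 0.2, 2.5]
width: 0.232
```

Run:
```python
from h import *
s=st()
```

```text
t 22.7 p [0.546  0.2388 0.13  ] yaw 95.63 F [0.2 0.2 2.5] M [ 0.01 -0.17 -0.03] w 0.232 j [19. 31. 92.  0. 57. 14.]
```

Request:
{"method": "jog_arm", "body": {"rows": [{"travel": [0, 0, 0.001], "turn": [0, 0, 0]}, {"travel": [0, 0, 0.001], "turn": [0, 0, 0]}, {"travel": [0, 0, 0.001], "turn": [0, 0, 0]}, {"travel": [0, 0, 0.001], "turn": [0, 0, 0]}, {"travel": [0, 0, 0.001], "turn": [0, 0, 0]}, {"travel": [0, 0, 0.001], "turn": [0, 0, 0]}, {"travel": [0, 0, 0], "turn": [0, 0, 0]}, {"travel": [0, 0, 0], "turn": [0, 0, 0]}]}}

```text
clock: 23.7
tool_pos: [0.5462, 0.2389, 0.1296]
ee_rot: [[-0.098, 0.995, 0.0], [0.995, 0.098, 0.0], [0.0, 0.0, -1.0]]
contact_force: [-4.1, -1.6, 15.9]
width: 0.232
```

Run:
```python
from h import *
s=st();w=capture("wrist")
cv2.imwrite("pics/w7.png",cv2.resize(w[200:400,220:420],None,fx=3,fy=3,interpolation=cv2.INTER_CUBIC))
```

```text
t 23.7 p [0.5462 0.2389 0.1296] yaw 95.63 F [-4.1 -1.6 15.9] M [-0.46  1.11  0.02] w 0.232 j [19. 31. 92. -0. 57. 14.]
```

View pics/w7.png

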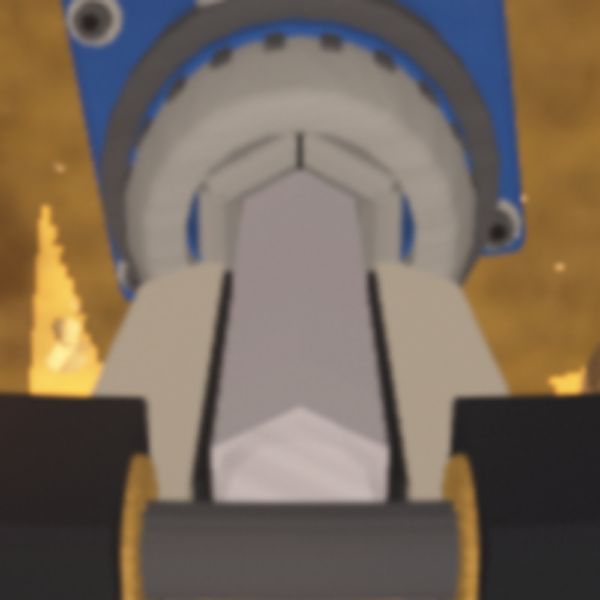

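Contact: the push rose from about 4 N to 17 N and travel stopped at TCP z 0.1296, which puts about 12 N on the stop. Holding briefly, then opening.

Request:
{"method": "jog_arm", "body": {"rows": [{"travel": [0, 0, 0], "turn": [0, 0, 0]}, {"travel": [0, 0, 0], "turn": [0, 0, 0]}, {"travel": [0, 0, 0], "turn": [0, 0, 0]}, {"travel": [0, 0, 0], "turn": [0, 0, 0]}, {"travel": [0, 0, 0], "turn": [0, 0, 0]}, {"travel": [0, 0, 0], "turn": [0, 0, 0]}, {"travel": [0, 0, 0], "turn": [0, 0, 0]}, {"travel": [0, 0, 0], "turn": [0, 0, 0]}]}}

```text
clock: 24.75
tool_pos: [0.5462, 0.2389, 0.1296]
ee_rot: [[-0.098, 0.995, 0.001], [0.995, 0.098, 0.0], [0.0, 0.001, -1.0]]
contact_force: [-3.9, -0.8, 17.4]
width: 0.236
```

Request:
{"method": "jog_arm", "body": {"rows": [{"travel": [0, 0, 0], "turn": [0, 0, 0]}, {"travel": [0, 0, 0], "turn": [0, 0, 0]}, {"travel": [0, 0, 0], "turn": [0, 0, 0]}, {"travel": [0, 0, 0], "turn": [0, 0, 0]}, {"travel": [0, 0, 0], "turn": [0, 0, 0]}, {"travel": [0, 0, 0], "turn": [0, 0, 0]}, {"travel": [0, 0, 0], "turn": [0, 0, 0]}, {"travel": [0, 0, 0], "turn": [0, 0, 0]}], "jaw": 100}}

```text
clock: 25.75
tool_pos: [0.5461, 0.2388, 0.1282]
ee_rot: [[-0.098, 0.995, 0.0], [0.995, 0.098, 0.0], [0.0, 0.0, -1.0]]
contact_force: [-0.1, 0.6, 0.8]
width: 0.605
```

Run:
```python
from h import *
s=st();print(s["width"]*93)
rows([.546,.2388,.25],None,s=s)
```

```text
t 25.75 p [0.5461 0.2388 0.1282] yaw 95.63 F [-0.1  0.6  0.8] M [-0.06 -0.13  0.01] w 0.605 j [19. 31. 92.  0. 57. 14.]
56.29877904069802
[0.0, -0.0, -0.051] [0.0, -0.0, -0.0]
[0.0, -0.0, -0.051] [0.0, -0.0, -0.0]
[0.0, -0.0, -0.051] [0.0, -0.0, -0.0]
[0.0, -0.0, -0.051] [0.0, -0.0, -0.0]
[0.0, -0.0, -0.051] [0.0, -0.0, -0.0]
[0.0, -0.0, -0.051] [0.0, -0.0, -0.0]
[0.0, -0.0, -0.051] [0.0, -0.0, -0.0]
[0.0, -0.0, -0.051] [0.0, -0.0, -0.0]
```

Request:
{"method": "jog_arm", "body": {"rows": [{"travel": [0, 0, -0.05], "turn": [0, 0, 0]}, {"travel": [0, 0, -0.05], "turn": [0, 0, 0]}, {"travel": [0, 0, -0.05], "turn": [0, 0, 0]}, {"travel": [0, 0, -0.05], "turn": [0, 0, 0]}, {"travel": [0, 0, -0.05], "turn": [0, 0, 0]}, {"travel": [0, 0, -0.05], "turn": [0, 0, 0]}, {"travel": [0, 0, -0.05], "turn": [0, 0, 0]}, {"travel": [0, 0, 0], "turn": [0, 0, 0]}], "jaw": 173}}

```text
clock: 26.75
tool_pos: [0.5465, 0.239, 0.2345]
ee_rot: [[-0.098, 0.995, 0.002], [0.995, 0.098, 0.001], [0.001, 0.002, -1.0]]
contact_force: [0.1, 0.2, -1.4]
width: 0.324
```

Run:
```python
from h import *
s=st();w=capture("wrist");cv2.imwrite("pics/w8.png",w);np.save("s8.npy",s,allow_pickle=True)
c=capture("scene");cv2.imwrite("pics/s8.png",c)
print([plane("top",*p,z).round(3) for p,z in [((148,210),.03),((148,197),.06),((130,205),.1)]])
print(proj((.498,.3245,.114),s))
```

```text
t 26.75 p [0.5465 0.239  0.2345] yaw 95.63 F [ 0.1  0.2 -1.4] M [-0.06 -0.08  0.02] w 0.324 j [19. 24. 87.  0. 69. 14.]
[array([0.661, 0.396, 0.03 ]), array([0.677, 0.385, 0.06 ]), array([0.653, 0.409, 0.1  ])]
(np.float64(266.376230517692), np.float64(124.83274022707533))
```

View pics/w8.png

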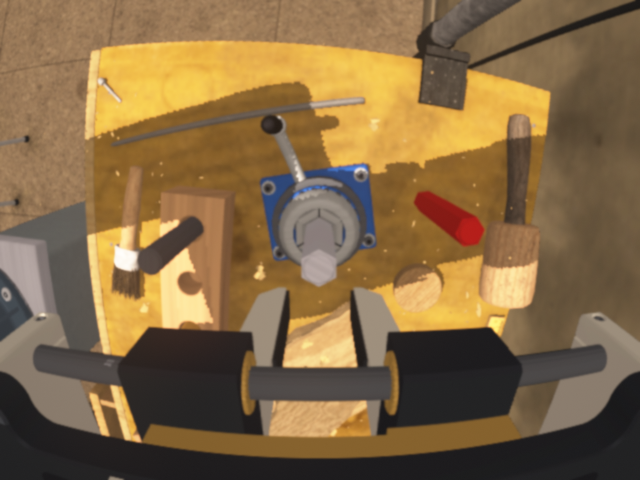

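View pics/s8.png

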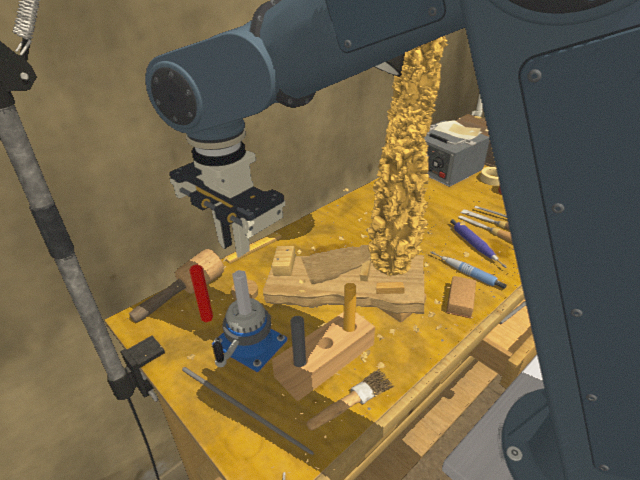

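Run:
```python
from h import *
s=np.load("s8.npy",allow_pickle=True).item()
g=plane("wrist",272,123.5,.114,s);print(g)
c=np.array([.5465,.2377]);d=g[:2]-c;print(np.hypot(*d),np.degrees(np.arctan2(d[1],d[0])))
rows([g[0],g[1],.165],100,s=st())
```

```text
[0.50224275 0.32583536 0.114     ]
0.09862325171647872 116.6635590104883
t 26.85 p [0.5459 0.2387 0.2329] yaw 95.63 F [-0.3 -0.5 -0.2] M [-0.08 -0.07 -0.  ] w 0.323 j [19. 24. 87.  0. 69. 14.]
[0.038, -0.015, 0.028] [-0.001, 0.0, -0.095]
[0.038, -0.014, 0.028] [-0.001, 0.0, -0.095]
[0.038, -0.014, 0.028] [-0.001, 0.0, -0.095]
[0.038, -0.013, 0.028] [-0.001, 0.0, -0.095]
[0.038, -0.013, 0.028] [-0.001, 0.0, -0.095]
[0.039, -0.013, 0.028] [-0.001, 0.0, -0.095]
[0.039, -0.012, 0.028] [-0.001, 0.0, -0.095]
[0.039, -0.012, 0.028] [-0.001, 0.0, -0.095]
```

Request:
{"method": "jog_arm", "body": {"rows": [{"travel": [0.038, -0.015, 0.028], "turn": [0, 0, -0.1]}, {"travel": [0.038, -0.014, 0.028], "turn": [0, 0, -0.1]}, {"travel": [0.038, -0.014, 0.028], "turn": [0, 0, -0.1]}, {"travel": [0.038, -0.014, 0.028], "turn": [0, 0, -0.1]}, {"travel": [0.038, -0.014, 0.04], "turn": [0, 0, -0.1]}, {"travel": [0.039, -0.013, 0.05], "turn": [0, 0, -0.1]}, {"travel": [0.039, -0.012, 0.06], "turn": [0, 0, -0.1]}, {"travel": [0.038, -0.012, 0.04], "turn": [0, 0, -0.1]}]}}

```text
clock: 27.85
tool_pos: [0.501, 0.326, 0.141]
ee_rot: [[-0.178, 0.984, -0.001], [0.984, 0.178, -0.001], [-0.0, -0.001, -1.0]]
contact_force: [0.7, -0.8, 0.3]
width: 0.321
```

Run:
```python
from h import *
s=st();
w=capture("wrist")
s=st();w=capture("wrist");cv2.imwrite("pics/w9.png",w)
for th in (116.7,119):
    a=np.radians(th);print(proj((.5465+.1*np.cos(a),.2377+.1*np.sin(a),.114),s),.5465+.1*np.cos(a),.2377+.1*np.sin(a))
```

```text
t 27.85 p [0.501 0.326 0.141] yaw 100.25 F [ 0.7 -0.8  0.3] M [-0.06 -0.09  0.01] w 0.321 j [29. 30. 91.  0. 59. 18.]
t 27.9 p [0.4999 0.3267 0.1398] yaw 100.31 F [-1.3  0.4 -1.1] M [-0.04 -0.04 -0.09] w 0.327 j [29. 30. 91.  0. 59. 18.]
(np.float64(321.86568216116035), np.float64(283.0777225886068)) 0.5015681001384104 0.32703713883278374
(np.float64(315.03496124620483), np.float64(285.05458372763303)) 0.4980190379753663 0.3251619707139396
```

View pics/w9.png

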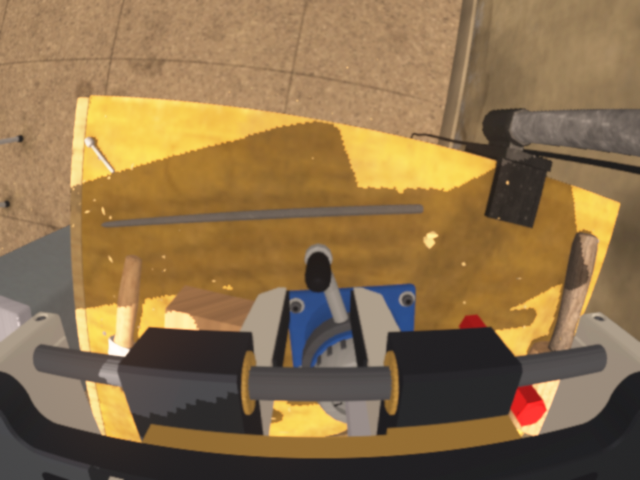

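The grip's top is centred between the fingers at (318,282), so it can be caged by going straight down.

Request:
{"method": "jog_arm", "body": {"rows": [{"travel": [0, 0, 0.025], "turn": [0, 0, 0]}, {"travel": [0, 0, 0.025], "turn": [0, 0, 0]}, {"travel": [0, 0, 0.025], "turn": [0, 0, 0]}, {"travel": [0, 0, 0.025], "turn": [0, 0, 0]}, {"travel": [0, 0, 0.025], "turn": [0, 0, 0]}, {"travel": [0, 0, 0.025], "turn": [0, 0, 0]}, {"travel": [0, 0, 0.02], "turn": [0, 0, 0]}, {"travel": [0, 0, 0], "turn": [0, 0, 0]}]}}

```text
clock: 28.95
tool_pos: [0.5015, 0.3254, 0.0911]
ee_rot: [[-0.177, 0.984, -0.001], [0.984, 0.177, -0.0], [-0.0, -0.001, -1.0]]
contact_force: [-0.1, 0.9, -0.5]
width: 0.319
```

Run:
```python
from h import *
s=st();w=capture("scene");
cv2.imwrite("pics/s10.png",cv2.resize(w[230:390,150:340],(760,600),interpolation=cv2.INTER_CUBIC))
R=np.array(s["ee_rot"]);c=np.array([.5465,.2377]);p=np.array(s["tool_pos"][:2])
for th in range(118,52,-6):
    a=np.radians(th)
    q=c+.1*np.array([np.cos(a),np.sin(a)])
    print(th,q.round(4),(R[:2,:2].T@(q-p)/.3).round(3));p=q
```

```text
t 28.95 p [0.5015 0.3254 0.0911] yaw 100.21 F [-0.1  0.9 -0.5] M [-0.01 -0.13 -0.  ] w 0.319 j [29. 34. 93.  0. 53. 18.]
118 [0.4996 0.326 ] [ 0.003 -0.006]
112 [0.509  0.3304] [0.009 0.034]
106 [0.5189 0.3338] [0.005 0.034]
100 [0.5291 0.3362] [0.002 0.035]
94 [0.5395 0.3375] [-0.002  0.035]
88 [0.55   0.3376] [-0.006  0.034]
82 [0.5604 0.3367] [-0.009  0.034]
76 [0.5707 0.3347] [-0.013  0.033]
70 [0.5807 0.3317] [-0.016  0.031]
64 [0.5903 0.3276] [-0.019  0.029]
58 [0.5995 0.3225] [-0.022  0.027]
```

View pics/s10.png

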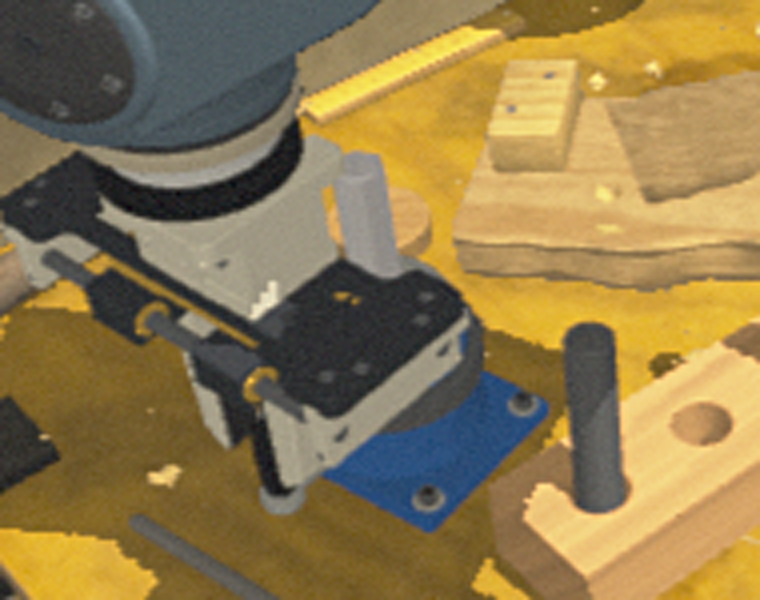

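Request:
{"method": "jog_arm", "body": {"rows": [{"travel": [0.005, 0.017, 0], "turn": [0, 0, 0]}, {"travel": [0.004, 0.017, 0], "turn": [0, 0, 0]}, {"travel": [0.003, 0.017, 0], "turn": [0, 0, 0]}, {"travel": [0.002, 0.017, 0], "turn": [0, 0, 0]}, {"travel": [0.001, 0.017, 0], "turn": [0, 0, 0]}, {"travel": [0.001, 0.017, 0], "turn": [0, 0, 0]}, {"travel": [-0.001, 0.017, 0], "turn": [0, 0, 0]}, {"travel": [-0.001, 0.017, 0], "turn": [0, 0, 0]}]}}

```text
clock: 30.0
tool_pos: [0.5403, 0.3375, 0.0914]
ee_rot: [[-0.177, 0.984, -0.002], [0.984, 0.177, 0.0], [0.001, -0.002, -1.0]]
contact_force: [-6.3, 3.2, -0.2]
width: 0.322
```

```bash
cat > arc.py <<'E'
from h import *
s=st();R=np.array(s["ee_rot"]);c=np.array([.5465,.2377]);p=np.array(s["tool_pos"][:2])
lead=.007*R[:2,1]
th0=np.degrees(np.arctan2(*(p-lead-c)[::-1]));print("grip th",th0)
for k in range(1,10):
    a=np.radians(th0-3*k); q=c+lead+.1*np.array([np.cos(a),np.sin(a)])
    print(round(th0-3*k,1),(R[:2,:2].T@(q-p)/.3).round(3));p=q
E
python3 arc.py
```

```text
t 30.0 p [0.5403 0.3375 0.0914] yaw 100.21 F [-6.3  3.2 -0.2] M [ 0.55  1.06 -0.07] w 0.322 j [28. 37. 87.  0. 56. 18.]
grip th 97.54810958459748
94.5 [0.001 0.017]
91.5 [-0.002  0.017]
88.5 [-0.003  0.017]
85.5 [-0.004  0.017]
82.5 [-0.005  0.017]
79.5 [-0.006  0.016]
76.5 [-0.007  0.016]
73.5 [-0.007  0.016]
70.5 [-0.008  0.015]
```

Lever is moving at about 7 N. Continuing along the arc.

Request:
{"method": "jog_arm", "body": {"rows": [{"travel": [0, 0.017, 0], "turn": [0, 0, 0]}, {"travel": [-0.002, 0.017, 0], "turn": [0, 0, 0]}, {"travel": [-0.003, 0.017, 0], "turn": [0, 0, 0]}, {"travel": [-0.004, 0.017, 0], "turn": [0, 0, 0]}, {"travel": [-0.005, 0.017, 0], "turn": [0, 0, 0]}, {"travel": [-0.006, 0.016, 0], "turn": [0, 0, 0]}, {"travel": [-0.007, 0.016, 0], "turn": [0, 0, 0]}, {"travel": [-0.007, 0.016, 0], "turn": [0, 0, 0]}]}}

```text
clock: 31.0
tool_pos: [0.5815, 0.3344, 0.0913]
ee_rot: [[-0.177, 0.984, -0.002], [0.984, 0.177, 0.0], [0.001, -0.002, -1.0]]
contact_force: [-5.0, 2.7, 0.0]
width: 0.322
```

```bash
python3 arc.py
python3 - <<'E'
from h import *
w=capture("scene")
cv2.imwrite("pics/s11.png",cv2.resize(w[230:390,150:340],(760,600),interpolation=cv2.INTER_CUBIC))
E
```

```text
t 31.0 p [0.5815 0.3344 0.0913] yaw 100.21 F [-5.   2.7  0. ] M [ 0.52  0.92 -0.06] w 0.322 j [26. 40. 81.  0. 59. 16.]
grip th 73.57323518080489
70.6 [-0.007  0.016]
67.6 [-0.009  0.015]
64.6 [-0.01   0.014]
61.6 [-0.011  0.014]
58.6 [-0.011  0.013]
55.6 [-0.012  0.013]
52.6 [-0.013  0.012]
49.6 [-0.013  0.011]
46.6 [-0.014  0.011]
```

View pics/s11.png

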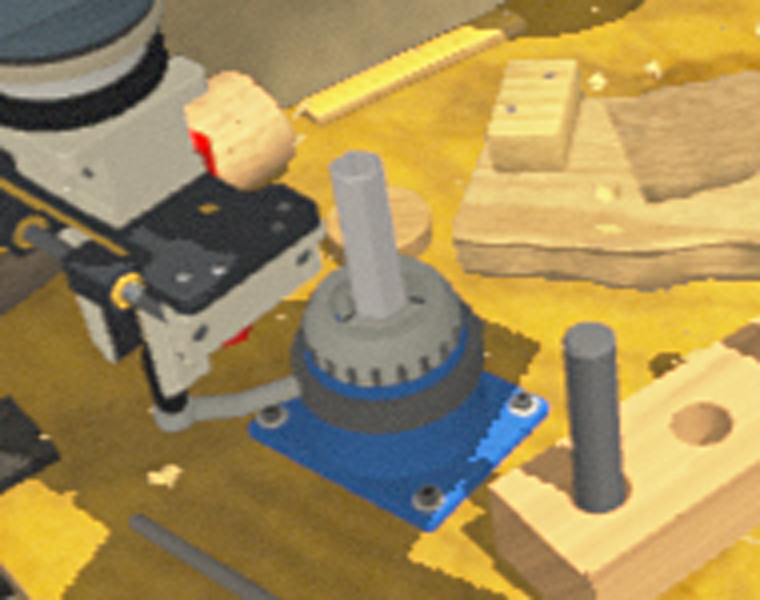

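Request:
{"method": "jog_arm", "body": {"rows": [{"travel": [-0.003, 0.008, 0], "turn": [0, 0, 0]}, {"travel": [-0.004, 0.008, 0], "turn": [0, 0, 0]}, {"travel": [-0.004, 0.008, 0], "turn": [0, 0, 0]}, {"travel": [-0.005, 0.007, 0], "turn": [0, 0, 0]}, {"travel": [-0.005, 0.007, 0], "turn": [0, 0, 0]}, {"travel": [-0.005, 0.007, 0], "turn": [0, 0, 0]}, {"travel": [-0.005, 0.007, 0], "turn": [0, 0, 0]}, {"travel": [0, 0, 0], "turn": [0, 0, 0]}]}}

```text
clock: 32.05
tool_pos: [0.5987, 0.3279, 0.0914]
ee_rot: [[-0.177, 0.984, -0.001], [0.984, 0.177, 0.0], [0.0, -0.001, -1.0]]
contact_force: [-4.6, 1.5, -0.2]
width: 0.324
```

```bash
python3 arc.py
```

```text
t 32.05 p [0.5987 0.3279 0.0914] yaw 100.21 F [-4.6  1.5 -0.2] M [ 0.31  0.69 -0.05] w 0.324 j [25. 42. 79.  0. 60. 15.]
grip th 62.99855563704581
60.0 [-0.01   0.014]
57.0 [-0.012  0.013]
54.0 [-0.012  0.012]
51.0 [-0.013  0.012]
48.0 [-0.014  0.011]
45.0 [-0.014  0.01 ]
42.0 [-0.015  0.01 ]
39.0 [-0.015  0.009]
36.0 [-0.016  0.008]
```

Request:
{"method": "jog_arm", "body": {"rows": [{"travel": [-0.002, 0.003, 0], "turn": [0, 0, 0]}, {"travel": [-0.002, 0.003, 0], "turn": [0, 0, 0]}, {"travel": [-0.002, 0.003, 0], "turn": [0, 0, 0]}, {"travel": [0, 0, 0], "turn": [0, 0, 0]}, {"travel": [0, 0, 0], "turn": [0, 0, 0]}, {"travel": [0, 0, 0], "turn": [0, 0, 0]}, {"travel": [0, 0, 0], "turn": [0, 0, 0]}, {"travel": [0, 0, 0], "turn": [0, 0, 0]}]}}

```text
clock: 33.05
tool_pos: [0.6016, 0.3266, 0.0914]
ee_rot: [[-0.177, 0.984, -0.002], [0.984, 0.177, 0.0], [0.0, -0.001, -1.0]]
contact_force: [-4.4, 2.4, -0.1]
width: 0.327
```

Request:
{"method": "jog_arm", "body": {"rows": [{"travel": [-0.002, 0.003, 0], "turn": [0, 0, 0]}, {"travel": [-0.002, 0.003, 0], "turn": [0, 0, 0]}, {"travel": [-0.002, 0.003, 0], "turn": [0, 0, 0]}, {"travel": [0, 0, 0], "turn": [0, 0, 0]}, {"travel": [0, 0, 0], "turn": [0, 0, 0]}, {"travel": [0, 0, 0], "turn": [0, 0, 0]}, {"travel": [0, 0, 0], "turn": [0, 0, 0]}, {"travel": [0, 0, 0], "turn": [0, 0, 0]}]}}

```text
clock: 34.05
tool_pos: [0.6021, 0.3263, 0.0912]
ee_rot: [[-0.178, 0.984, -0.007], [0.984, 0.178, 0.001], [0.002, -0.006, -1.0]]
contact_force: [-17.3, 7.5, 5.1]
width: 0.327
```

```bash
python3 arc.py|head -2
```

```text
t 34.05 p [0.6021 0.3263 0.0912] yaw 100.23 F [-17.3   7.5   5.1] M [ 1.15  3.06 -0.14] w 0.327 j [24. 42. 78.  0. 61. 14.]
grip th 60.84966965735621
```

Force jumped to 19 N with motion stopped, which should be the end stop. I check in the picture while backing off.

Request:
{"method": "jog_arm", "body": {"rows": [{"travel": [0.002, -0.01, 0], "turn": [0, 0, 0]}, {"travel": [0, -0.01, 0], "turn": [0, 0, 0]}, {"travel": [0, -0.01, 0], "turn": [0, 0, 0]}, {"travel": [0, 0, 0], "turn": [0, 0, 0]}, {"travel": [0, 0, -0.03], "turn": [0, 0, 0]}, {"travel": [0, 0, -0.04], "turn": [0, 0, 0]}, {"travel": [0, 0, -0.04], "turn": [0, 0, 0]}, {"travel": [0, 0, -0.04], "turn": [0, 0, 0]}]}}

```text
clock: 35.05
tool_pos: [0.5964, 0.324, 0.1379]
ee_rot: [[-0.177, 0.984, 0.001], [0.984, 0.177, 0.0], [0.0, 0.001, -1.0]]
contact_force: [0.5, -0.6, 0.6]
width: 0.321
```

Request:
{"method": "jog_arm", "body": {"rows": [{"travel": [0, 0, -0.04], "turn": [0, 0, 0]}, {"travel": [0, 0, -0.04], "turn": [0, 0, 0]}, {"travel": [0, 0, -0.04], "turn": [0, 0, 0]}, {"travel": [0, 0, -0.04], "turn": [0, 0, 0]}, {"travel": [0, 0, -0.04], "turn": [0, 0, 0]}, {"travel": [0, 0, -0.04], "turn": [0, 0, 0]}, {"travel": [0, 0, -0.04], "turn": [0, 0, 0]}, {"travel": [0, 0, 0], "turn": [0, 0, 0]}]}}

```text
clock: 36.05
tool_pos: [0.5966, 0.3241, 0.2218]
ee_rot: [[-0.177, 0.984, 0.002], [0.984, 0.177, 0.001], [0.0, 0.002, -1.0]]
contact_force: [-0.1, 0.4, -0.5]
width: 0.321
```

Run:
```python
from h import *
s=st();w=capture("wrist");cv2.imwrite("pics/w12.png",w);np.save("s12.npy",s,allow_pickle=True)
c=capture("scene");cv2.imwrite("pics/s12.png",cv2.resize(c[230:390,150:340],(760,600),interpolation=cv2.INTER_CUBIC))
a=np.radians(61);print(proj((.5465+.1*np.cos(a),.2377+.1*np.sin(a),.114),s))
```

```text
t 36.05 p [0.5966 0.3241 0.2218] yaw 100.21 F [-0.1  0.4 -0.5] M [-0.   -0.07 -0.03] w 0.321 j [25. 34. 73. -0. 73. 14.]
(np.float64(316.8396032669337), np.float64(240.55554325398916))
```

View pics/w12.png

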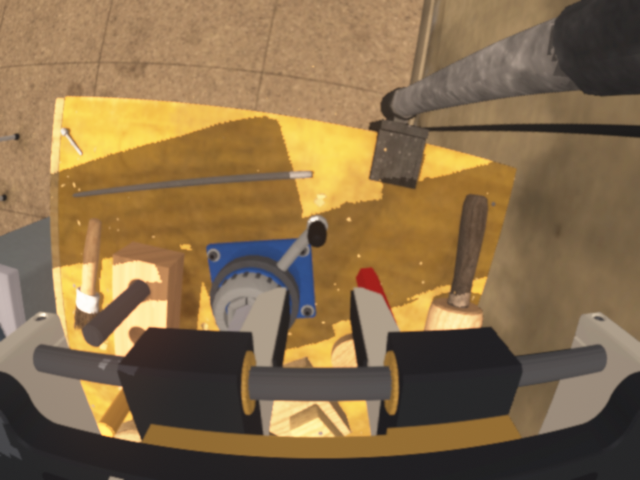

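View pics/s12.png

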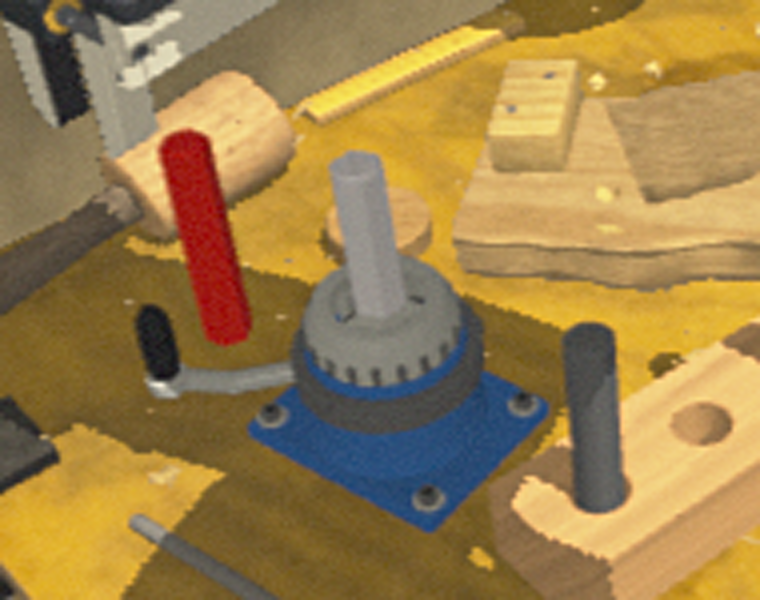

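Run:
```python
from h import *
s=np.load("s12.npy",allow_pickle=True).item()
c=np.array([.5465,.2377])
g0=plane("scene",200+80*173/800,270+328*.2167,.114)[:2]
for n,g in [("wrist",plane("wrist",318,228,.114,s)[:2]),("scene",plane("scene",150+152*.25,230+312*160/600,.114)[:2]),("scene0",g0)]:
    for cc in (c,np.array([.5447,.2377])): d=g-cc;print(n,g.round(4),np.hypot(*d).round(4),np.degrees(np.arctan2(d[1],d[0])).round(1))
```

```text
wrist [0.5941 0.3351] 0.1084 64.0
wrist [0.5941 0.3351] 0.1092 63.1
scene [0.5918 0.3243] 0.0978 62.4
scene [0.5918 0.3243] 0.0986 61.5
scene0 [0.5015 0.322 ] 0.0956 118.1
scene0 [0.5015 0.322 ] 0.0948 117.1
```

Run:
```python
from h import *
st();print(hand_in())
```

```text
t 36.15 p [0.5961 0.3239 0.2203] yaw 100.21 F [0.2 0.8 0.3] M [ 0.01 -0.14 -0.02] w 0.323 j [25. 34. 73.  0. 73. 14.]
the job is handed in; nothing more can be done
None
```

The hex bar is standing in the collet on its depth stop with the lever clamped, and I handed the job in at about 36 s of the 72 s allowed. `hand_in()` reports no verdict, so the outcome below rests on my own checks.

**What I did:**
- **Grasp:** I gripped the bar across its flats and lifted it from the block.
- **Insertion:** I lined the bar up with the hexagonal hole from the wrist view. It slid in on the first try, with no turning search needed.
- **Pressing:** The drag inside was about 4 N. The bar met the stop about 54 mm below the face and stayed there with about 17 N total push, roughly 12 N of it on the stop.
- **Lever:** I released the bar and swung the lever round by its grip. I stopped when the force jumped from about 5 N to 19 N and the motion ended, then backed off and raised the arm clear.

**Last checks:**
- **Bar:** It stands upright in the last scene picture. I did not re-measure its height after clamping.
- **Lever:** The three estimates of its end angle disagree slightly:

| Source | End angle | Swing |
|---|---|---|
| Arm position at the end stop | 61° | 1.0 rad |
| Scene camera | 62° | 0.97 rad |
| Wrist camera | 64° | 0.92 rad |

The fixture's own angle puts fully home at 61.8°. I treat the wrist figure as unreliable because it places the grip 108 mm from the axis instead of 100 mm. The force jump also fits the end stop.

- **Other objects:** In the last pictures the red bar and the steel bar are where they were. I did not measure the brass bar, the brush or the wooden disc, and saw no sign they had moved.

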